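# Pry open the lure box and lift out the fragile tube

## Robot

A 7-joint arm with a two-finger parallel gripper is mounted at the origin on the work surface. World frame = base frame: x ahead of the robot, y to its left, z up, the work surface at z = 0. Lengths are in m, angles in rad, forces in N, time in s.
With the tool pointing down it reaches from about 0.375 to 0.925 m from the base axis. Payload 3.1 kg.
Tool frame: the origin (TCP) lies at the very end of the fingers, on their centre line; the grasp point (between the pads) lies 19 mm behind it; z points along the fingers, y is the line along which they close (so a half turn about z gives the same grasp; the last joint's range is limited). The gripper opens to 85 mm and grips with 20 to 120 N. Pads are 22 mm wide; open, the fingers measure 114 mm over their backs; the gripper's body (76 mm by 85 mm) begins 54 mm behind the grasp point. The pads swing forward as they close: fully open they stand 13 mm farther back than shut.
Start: joints at [1.221, 0.383, 0.044, 1.598, -0.018, 1.161, -0.05], TCP at [0.162, -0.629, 0.231] pointing down, gripper open.
Joint ranges: [-2.61, 2.61], [-0.41, 2.15], [-1.48, 1.57], [0, 2.5], [-1.57, 4.71], [0.05, 1.97], [-2.85, 2.85]. Speed limits (rad/s): [2.79, 2.79, 3.14, 3.14, 3.14, 3.14, 3.14].

## Interface

Orientations are given as [roll, pitch, yaw] about the fixed x, y, z axes, in that order (R = Rz(yaw) Ry(pitch) Rx(roll)).
In Python, from rig import * gives the robot as it stands.
- The arm moves only by the tool carry_out, never from a script. Its argument "plan" is a list of rows, each a list of 3 entries, a list of its own where there are three numbers: the opening, from 0 (shut) to 1 (fully open), then the shift along the tool's x, y, z scaled (see below), then the turn, a rotation vector about the tool's x, y, z scaled (see below). In form: [[jaw, [dx, dy, dz], [wx, wy, wz]], ...]. A call has 1 to 5 rows; each row is the pose to reach, as a shift and turn from the pose commanded when the call began, along the tool's axes at that moment; what a row does not reach only later rows make up. The controller multiplies each number of a shift by 30 cm and each number of a turn by 90 degrees. A row lasts 1/12 s, in which the tool goes at most 41.7 mm and 7.16 degrees, less where a joint would pass 70% of its speed; a pose out of reach is approached as far as the arm can. A call with a number of a shift or a turn outside -1 to 1 is refused whole. A call with a gripper value outside its range is refused whole. The fingers move at their own pace and stop on an object; the grip force is fixed at half the most. Time passes only in rows, so rows that repeat a pose let the fingers close. It gives the time, the measured TCP pose, the force, the opening and the grip force at its end, in the units of the state.
- sense(): the state, without advancing time (a new reading comes with each control period).
- grab_frame(name): name is "scene" or "top" or "wrist"; returns a dict with "image" (400x640x3 uint8, red, green, blue), "fx", "fy", "cx", "cy" (pixels), "rvec" (rotation vector, rad) and "tvec" (3), from world to camera coordinates, as OpenCV has them. Camera axes: x right, y down, z forward; pixel columns grow to the right and rows downward; lengths in m; the calibration is good to about 2 mm. The wrist camera is an equidistant fisheye: a pixel r from the principal point sees the ray r / f radians off the axis. A picture is of the moment at which its call begins. There is no depth.
- finish_job(): hands the job in; it is judged then, once.
The state is a dict: "time": time; "joint_pos": joint angles; "dq": joint speeds; "tau": joint torques, N m; "tcp_pos": TCP position; "eef_rot": TCP orientation; "force": force on the tool from outside, world axes, zero at the start; "torque": the same for the moment, N m; "gripper_width": opening from 0.0 (shut) to 1.0 (fully open); "finger_force": force on a finger pad.
Only numpy, scipy, OpenCV 4.12 (cv2) and the standard library are available. Lean on these libraries where they do the work, as an engineer would, in place of code of your own. Each camera call takes 0.05 s, during which the arm holds its last target. There are 200 camera calls.

## Task

Take the pry blade off its cork mat, slip it into the slot under the front lip of the closed lure box and lever the lid up until its stay stops it, touching the lid with the blade and never the hand, then lay the blade flat back on the mat. With the lid left standing open, reach in at a slant beneath it, lift out the thin-walled acrylic lure tube with a very light grip, lower it without bumps into the middle of the low tray so that it lies flat on its floor, and let go only once it rests there. Leave the reel, spoon lure and crimp tool undisturbed.

Things in the scene. Friction and masses are not known exactly. Their poses are not given: they have to be found in the camera images.
- box: Fixed wooden box 140 (x) x 170 (y) x 40 mm high, walls and floor 6 mm. Origin: centre of underside; +x is the hinge side, away from the robot. A moulding at the foot of the front (-x) juts out 14 mm, 30 mm high; between it and the underside of the closed lid's lip (at 40 mm) is a slot 10 mm high, 14 mm deep, 170 mm wide.
- lid (a joint): Lid hinge, rad: 0 closed, 0.9 open against its stay. Clear 6 mm sheet, 154 x 170 mm, wooden lip strip; hinged on the box's far (+x) top edge, overhangs the front by 14 mm. Stiff hinge: about 1 N at the lip moves it, it stays where left. Fully open it leans 38 degrees from upright over the back half of the box, so no hand fits straight down onto the tube.
- lid_lip (a point): Middle of the front edge of the lid, on its underside; moves with the lid. 154 mm from the hinge; at z = 40 mm when closed.
- lid_hinge (a point): Middle of the hinge line, at the lid's underside: 70 mm behind the box centre, 40 mm above the bench. Axis along the box's y.
- mat: Fixed cork mat, 200 (x) x 80 (y) x 4 mm, to the left or right of the box (it and the tray swap sides). Origin: centre of its underside.
- blade: Pry blade, 60 g, on the mat, roughly along its x: wooden handle 90 x 16 x 18 mm, flat steel blade 16 wide x 3 mm thick sticking 65 mm out of its +x end at half height. Origin: centre of the handle's underside, x towards the tip. Blade's middle plane 9 mm above the underside; tip at x = 110 mm; balance point x = 8 mm.
- blade_tip (a point): Middle of the blade's tip, at x = 110, z = 9 mm of the blade.
- tube: Thin clear lure tube, 50 to 85 g, 90 mm long, on the box floor (6 mm up) roughly along the box's x. Body 25 mm diameter from x = -37 to 29 mm; 30 mm square black caps at both ends (8 mm long at -x, 16 at +x) stop it rolling. Origin: centre of underside; axis along x, 15 mm up. Cracks if gripped, pressed or knocked with over 12 N: grip with 5 or 6 N.
- tray: Fixed low tray, square, 140 x 140 x 16 mm high, walls and floor 5 mm. Origin: centre of its underside. The tube goes flat on its floor, near the middle, pointing any way.
- reel: Bystander: orange reel, 72 mm diameter, about 65 mm high, on the narrow shelf behind the box. Origin: centre of its underside.
- spoon: Bystander: chrome spoon lure, about 85 x 22 x 4 mm, lying on the bench before the shelf. Origin: centre of its underside.
- crimper: Bystander: stainless crimp tool, about 175 x 48 x 13 mm, lying on the narrow shelf. Origin: underside, near the pivot.
Mind the look-alikes: they are no part of the job. There is more than one size of the tray; the one meant has the size given above.

How it is judged:
By the outcome, as a careful person would: the job done as asked, in the order asked, and still so for the second after the job is handed in, with the robot touching nothing.
It also fails if it takes over 72 s, if anything falls off the work surface, if the arm or the gripper's body presses on something with over 40 N, if the wrist force passes 120 N, or if a joint passes its speed limit or range.

## Working session

There is one attempt and no reset: what is moved stays moved. The work goes in short steps, Python scripts to look and compute and a tool call to move; the robot and the scene stay as the last step left them, time stands still between calls to the robot, and variables do not carry over. Pictures are saved under pics/ and viewed, at most 10 in all, crops included, and the job is handed in when it is done.

Besides the shell and the picture viewer there is one more tool, called after "Call:" by a JSON object that holds its "op" and its "data". carry_out: Moves the arm, as the interface text tells. Its arguments: {"type":"object","properties":{"plan":{"type":"array"}},"required":["plan"]}

```bash
ls; mkdir -p pics
python3 - <<'E'
from rig import *
import cv2,numpy as np
s=sense()
for k,v in s.items(): print(k,np.round(v,3))
a=[]
for n in("scene","top"):
    f=grab_frame(n); cv2.imwrite(f"pics/{n}0.png",f["image"][:,:,::-1]); print(n,f["fx"],f["fy"],f["cx"],f["cy"],f["rvec"],f["tvec"])
    np.savez(f"{n}0.npz",**f)
E
```

```text
pics
time 0.0
joint_pos [ 1.221  0.384  0.044  1.6   -0.018  1.161 -0.05 ]
dq [ 0.001  0.002 -0.003 -0.001  0.003  0.001 -0.   ]
tau [ 0.0000e+00 -4.3346e+01  1.0250e+00 -2.4951e+01  1.1000e-02  1.1000e-02
  0.0000e+00]
tcp_pos [ 0.162 -0.629  0.23 ]
eef_rot [-3.139  0.     0.252]
force [ 0.24   0.333 -0.581]
torque [ 0.028 -0.014  0.018]
finger_force 0.0
gripper_width 1.004
scene 489.10002252385766 489.10002252385766 322.38385258237116 201.37427643677336 [ 2.31845423  0.9608899  -0.31012513] [-0.47667998 -0.19140494  1.51058293]
top 381.2933328051932 381.2933328051932 321.5825741318544 206.80836624536923 [ 2.14142061 -2.10842418  0.20809034] [0.10768123 0.56416825 1.03204701]
```

View pics/scene0.png

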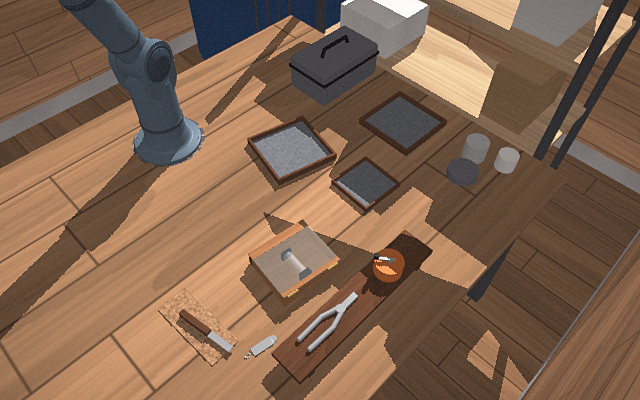

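View pics/top0.png

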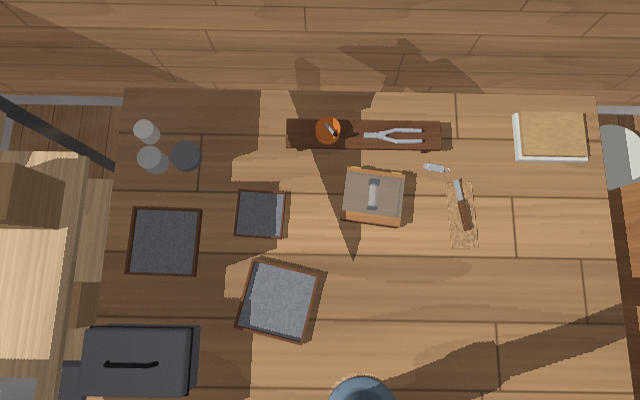

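```bash
cat > h.py <<'E'
import numpy as np,cv2
from scipy.spatial.transform import Rotation as R
def rays(f,uv,fish=False):
    uv=np.atleast_2d(np.array(uv,float)); x=(uv-[f["cx"],f["cy"]])/[float(f["fx"]),float(f["fy"])]
    if fish:
        r=np.linalg.norm(x,axis=1,keepdims=True)+1e-12; d=np.hstack([x/r*np.sin(r),np.cos(r)])
    else: d=np.hstack([x,np.ones((len(x),1))])
    M=R.from_rotvec(np.ravel(f["rvec"])).as_matrix()
    return -M.T@np.ravel(f["tvec"]), d@M
def onz(f,uv,z,fish=False):
    c,d=rays(f,uv,fish); z=np.broadcast_to(z,len(d)); return c+d*((z-c[2])/d[:,2])[:,None]
def proj(f,P,fish=False):
    M=R.from_rotvec(np.ravel(f["rvec"])).as_matrix(); p=np.atleast_2d(P)@M.T+np.ravel(f["tvec"])
    if fish:
        n=np.linalg.norm(p[:,:2],axis=1); x=p[:,:2]*(np.arctan2(n,p[:,2])/n)[:,None]
    else: x=p[:,:2]/p[:,2:]
    return x*[float(f["fx"]),float(f["fy"])]+[f["cx"],f["cy"]]
E
python3 - <<'E'
from h import *
f=dict(np.load("top0.npz")); g=dict(np.load("scene0.npz")); np.set_printoptions(precision=3,suppress=True)
print("cam",rays(f,[0,0])[0],rays(g,[0,0])[0])
for n,uv,z in [("tray_s",[(241,189),(285,192),(281,239),(235,235)],.016),("tray_m",[(132,206),(202,208),(197,275),(127,272)],.016),("tray_l",[(258,257),(325,273),(302,343),(236,325)],.016),
 ("mat",[(446,180),(471,181),(479,248),(450,247)],.004),("box",[(349,166),(406,172),(401,227),(342,220)],.043)]:
    P=onz(f,uv,z); print(n,P.mean(0)[:2],np.linalg.norm(np.diff(P,axis=0,append=P[:1]),axis=1)); print(P[:,:2].tolist())
t=f["image"][155:255,225:485]; s=g["image"][215:365,150:350]
o=np.zeros((600,780,3),np.uint8); o[:300]=cv2.resize(t,(780,300),interpolation=3); o[300:,:400]=cv2.resize(s,(400,300),interpolation=3)
o[300:,400:]=cv2.resize(f["image"][160:260,425:552],(380,300),interpolation=3)
cv2.imwrite("pics/c0.png",o[:,:,::-1])
E
```

```text
cam [0.358 0.122 1.119] [ 1.085 -0.439  1.084]
tray_s [0.547 0.295] [0.131 0.14  0.134 0.138]
[[0.6194155460921226, 0.3560704088397586], [0.6124519901511136, 0.22535690311314352], [0.4727145635332946, 0.23234829916610433], [0.4822478928194899, 0.36597399614490467]]
tray_m [0.465 0.568] [0.205 0.194 0.199 0.191]
[[0.5628895629975454, 0.6726021517596689], [0.5602513227808018, 0.4672510488403594], [0.3665805948299345, 0.46716777724375286], [0.3720064551480255, 0.666151898463692]]
tray_l [0.304 0.228] [0.197 0.2   0.19  0.195]
[[0.41996657599455384, 0.2964732740941479], [0.3776091201046647, 0.10366700676371997], [0.1866103619054279, 0.16454775496714172], [0.23171473277581095, 0.34881061216684295]]
mat [ 0.559 -0.3  ] [0.076 0.202 0.085 0.202]
[[0.6605039996333661, -0.2589374857379653], [0.6586547980001913, -0.33460932628099754], [0.45661948640620054, -0.34614621744622237], [0.4582279731856356, -0.26123024041426535]]
box [ 0.599 -0.036] [0.168 0.164 0.169 0.162]
[[0.687572277518292, 0.037737937925956644], [0.6721644649361544, -0.12931045346029807], [0.5094813710861059, -0.1106836427644901], [0.5269613143714684, 0.05752585407996193]]
```

View pics/c0.png

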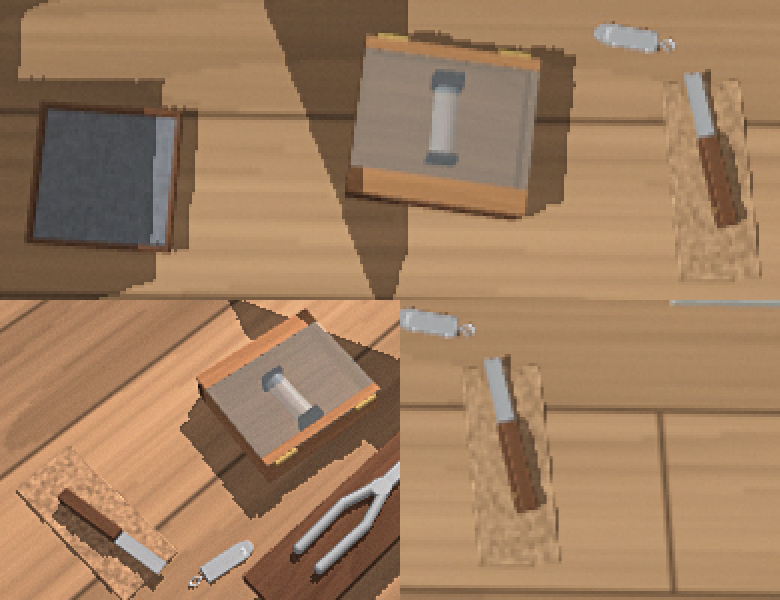

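The scene shows a closed box near top px (375,197), with the tube at (373,193). The mat and blade are on the right at (462,214). The 140 mm tray is the small one, at (260,214). I'll move above the mat first.

Call:
{"op": "carry_out", "data": {"plan": [[1,[0.455,-0.26,0],[0,0,0]],[1,[0.455,-0.26,0],[0,0,0]],[1,[0.455,-0.26,0],[0,0,0]],[1,[0.455,-0.26,0],[0,0,0]]]}}

```text
time: 0.43
tcp_pos: [0.2775, -0.5166, 0.2306]
eef_rot: [-3.139, -0.001, 0.254]
force: [0.9, -0.1, -0.4]
gripper_width: 0.998
finger_force: 0.0
```

Call:
{"op": "carry_out", "data": {"plan": [[1,[0.455,-0.26,0],[0,0,0]],[1,[0.455,-0.26,0],[0,0,0]],[1,[0.455,-0.26,0],[0,0,0]],[1,[0.455,-0.26,0],[0,0,0]]]}}

```text
time: 0.77
tcp_pos: [0.39, -0.4066, 0.2309]
eef_rot: [-3.14, -0.001, 0.255]
force: [1.3, -0.4, -1.3]
gripper_width: 1.001
finger_force: 0.0
```

Call:
{"op": "carry_out", "data": {"plan": [[1,[0.38,-0.26,0],[0,0,0]],[1,[0.38,-0.26,0],[0,0,0]],[1,[0.38,-0.26,0],[0,0,0]],[1,[0.38,-0.26,0],[0,0,0]],[1,[0.38,-0.26,0],[0,0,0]]]}}

```text
time: 1.18
tcp_pos: [0.4825, -0.2999, 0.231]
eef_rot: [-3.139, -0.002, 0.263]
force: [0.4, 0.0, 0.1]
gripper_width: 0.998
finger_force: 0.0
```

Run:
```python
from rig import *
from h import *
np.set_printoptions(precision=3,suppress=True)
s=sense()
print(s["time"],s["tcp_pos"],s["eef_rot"],s["joint_pos"])
f=grab_frame("wrist"); np.savez("w1.npz",**f); cv2.imwrite("pics/w1.png",f["image"][:,:,::-1])
print(f["fx"],f["cx"],f["cy"],"cam",rays(f,[f["cx"],f["cy"]],True))
```

```text
1.1833 [ 0.482 -0.3    0.231] [-3.139 -0.002  0.263] [ 0.673  0.241 -0.216  1.789  0.053  1.117 -0.868]
309.70691628693146 321.9227285011696 200.52784376392668 cam (array([ 0.552, -0.282,  0.374]), array([[-0.276, -0.07 , -0.958]]))
```

View pics/w1.png

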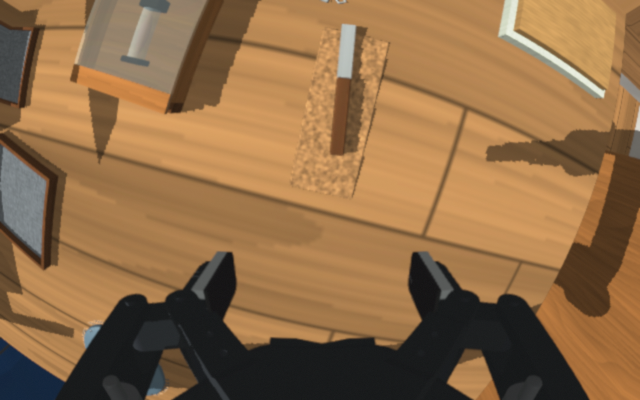

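The wrist view shows the blade handle from (344,78) to (337,154), the steel tip at (348,25) and the box front lip at lower left, (75,75) to (170,110). Next I'll measure the blade and box.

Run:
```python
from h import *
np.set_printoptions(precision=4,suppress=True)
f=dict(np.load("w1.npz")); im=f["image"]; hsv=cv2.cvtColor(im,cv2.COLOR_RGB2HSV)
print("handle",hsv[115,341],"blade",hsv[50,347],"mat",hsv[150,315],"lip",hsv[90,120],hsv[105,160])
def rect(m,z,off):
    m=cv2.morphologyEx(m.astype(np.uint8),cv2.MORPH_OPEN,np.ones((3,3)))
    n,l,st,c=cv2.connectedComponentsWithStats(m); k=1+np.argmax(st[1:,4])
    ys,xs=np.nonzero(l==k); P=onz(f,np.c_[xs,ys]+off,z,True)[:,:2]
    r=cv2.minAreaRect((P*1000).astype(np.float32)); print(st[k],r,P.mean(0)); return P
o=np.array([290,10]); sub=hsv[10:210,290:400]
h,s,v=[sub[:,:,i].astype(int) for i in range(3)]
P=rect((v<140)&(s>90)&(np.arange(200)[:,None]>55)&(np.arange(200)[:,None]<150),.022,o)
Q=rect((s<60)&(v>110)&(np.arange(200)[:,None]<75)&(np.arange(200)[:,None]>10),.0145,o)
d=Q.mean(0)-P.mean(0); print("blade yaw",np.arctan2(d[1],d[0]))
for P in(P,Q):
    w,V=np.linalg.eigh(np.cov(P.T)); e=V[:,1]*np.sign(V[0,1]); t=(P-P.mean(0))@e; print(np.arctan2(e[1],e[0]),P.mean(0),P.mean(0)+e*t.min(),P.mean(0)+e*t.max())
t=dict(np.load("top0.npz"));g=dict(np.load("scene0.npz"))
# lid top front corners (z=.046) wrist px
print("lip front corners wrist",onz(f,[(73,76),(170,108)],.046,True)[:,:2], "box backright",onz(f,[(215,2)],.046,True)[:,:2])
print(onz(t,[(225+352/3,155+166/3),(225+346/3,155+193/3),(225+526/3,155+216/3),(225+540/3,155+60/3),(225+367/3,155+36/3)],.046)[:,:2])
c=np.zeros((600,800,3),np.uint8); c[:390,:]=cv2.resize(im[0:125,0:256],(800,390),interpolation=3)
c[390:,:300]=cv2.resize(g["image"][220:300,240:355],(300,210),interpolation=3)
cv2.imwrite("pics/c1.png",c[:,:,::-1])
```

```text
handle [ 12 158 113] blade [ 70   8 194] mat [ 15 134 201] lip [ 14 167 202] [ 14 167 209]
[  41   56   34   89 2126] ((560.2182006835938, -308.780517578125), (103.25406646728516, 32.63691329956055), 11.215118408203125) [ 0.5563 -0.3094]
[ 47  14  19  55 791] ((627.8466186523438, -289.25048828125), (65.23985290527344, 16.942665100097656), 9.948049545288086) [ 0.6274 -0.2893]
blade yaw 0.2755174926443167
0.13234303498132322 [ 0.5563 -0.3094] [ 0.5083 -0.3158] [ 0.6119 -0.302 ]
0.1763506292568148 [ 0.6274 -0.2893] [ 0.5957 -0.2949] [ 0.66   -0.2835]
lip front corners wrist [[ 0.5376  0.0581]
 [ 0.5179 -0.1116]] box backright [[ 0.6463 -0.1339]]
[[ 0.5545  0.0569]
 [ 0.5283  0.0625]
 [ 0.509  -0.1081]
 [ 0.6622 -0.1254]
 [ 0.6835  0.0428]]
```

View pics/c1.png

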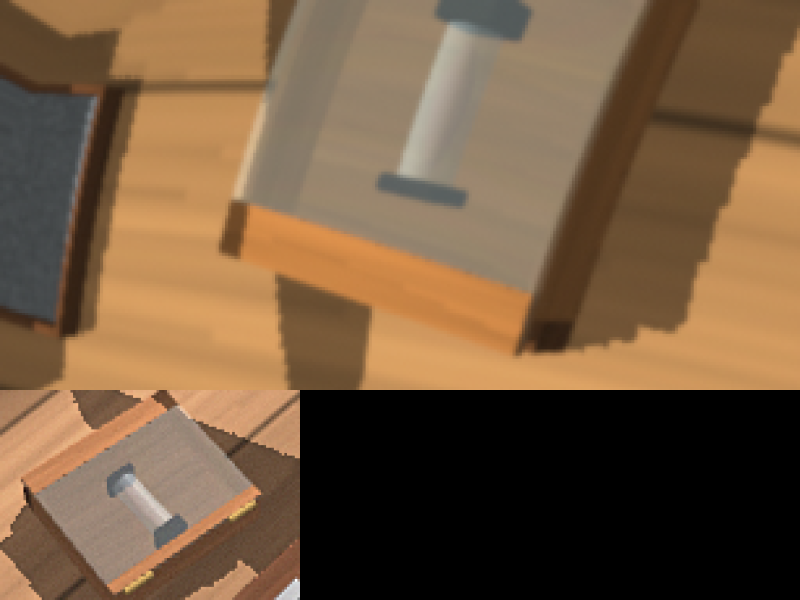

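The crop shows the box lip's front edge from px (222,252) to (517,352), and the tube along the box x with its wide cap at the back. Blade yaw is 0.176 with its origin at about (0.552, -0.303), so I'll go over the handle.

Call:
{"op": "carry_out", "data": {"plan": [[0.6,[0.221,0.07,0.6],[0,0,0.055]],[0.6,[0.221,0.07,0.6],[0,0,0.055]],[0.6,[0.221,0.07,0.6],[0,0,0.055]],[0.6,[0.221,0.07,0.6],[0,0,0.055]],[0.6,[0.221,0.07,0.6],[0,0,0.055]]]}}

```text
time: 1.65
tcp_pos: [0.5448, -0.3116, 0.0465]
eef_rot: [-3.139, 0.005, 0.163]
force: [-0.5, 1.3, -0.4]
gripper_width: 0.603
finger_force: 0.0
```

Run:
```python
from rig import *
from h import *
np.set_printoptions(precision=4,suppress=True)
s=sense(); print(s["time"],s["tcp_pos"],s["eef_rot"],s["joint_pos"])
g=dict(np.load("scene0.npz"));w=dict(np.load("w1.npz"));t=dict(np.load("top0.npz"))
def pix(x,y): return (240+x/2.609,220+(y-390)/2.625)
print("scene front lip top",onz(g,[pix(22,480),pix(158,398)],.046)[:,:2])
print("scene back lid top",onz(g,[pix(110,590),pix(262,492)],.046)[:,:2])
print("strip inner",onz(g,[pix(38,488),pix(180,407)],.046)[:,:2])
k=3.125
print("wrist strip: inner",onz(w,[(245/k,203/k*125/125*1.0016),(530/k,293/k)],.046,True)[:,:2],"outer z46",onz(w,[(222/k,252/k),(517/k,352/k)],.046,True)[:,:2],"outer z0",onz(w,[(222/k,252/k),(517/k,352/k)],.0,True)[:,:2])
print("tube caps wrist z.036", onz(w,[(422/k,195/k),(400/k,177/k),(483/k,10/k),(462/k,30/k)],.030,True)[:,:2])
print("tube top cam", onz(t,[(225+446/3,155+80/3),(225+441/3,155+158/3)],.034)[:,:2])
print("tube scene", onz(g,[pix(121,478),pix(168,530)],.034)[:,:2])
```

```text
1.65 [ 0.5448 -0.3116  0.0465] [-3.1395  0.0054  0.1627] [ 0.5941  0.5648 -0.1787  1.7628  0.1309  0.8312 -1.0545]
scene front lip top [[ 0.5179 -0.1058]
 [ 0.5402  0.0509]]
scene back lid top [[ 0.6608 -0.1236]
 [ 0.6871  0.0462]]
strip inner [[ 0.5352 -0.1008]
 [ 0.5633  0.0589]]
wrist strip: inner [[ 0.553   0.0509]
 [ 0.5338 -0.1074]] outer z46 [[ 0.531   0.0606]
 [ 0.5116 -0.1067]] outer z0 [[ 0.5281  0.1087]
 [ 0.506  -0.0821]]
tube caps wrist z.036 [[ 0.5646 -0.0375]
 [ 0.5709 -0.0238]
 [ 0.6433 -0.0432]
 [ 0.6343 -0.0357]]
tube top cam [[ 0.6437 -0.0355]
 [ 0.5659 -0.0298]]
tube scene [[ 0.5764 -0.0332]
 [ 0.6488 -0.0403]]
```

Call:
{"op": "carry_out", "data": {"plan": [[0.6,[0,0,0],[0,0,0]],[0.6,[0,0,0],[0,0,0]]]}}

```text
time: 1.82
tcp_pos: [0.5449, -0.3114, 0.0488]
eef_rot: [-3.139, 0.005, 0.163]
force: [-0.6, -0.4, 0.1]
gripper_width: 0.599
finger_force: 0.0
```

Call:
{"op": "carry_out", "data": {"plan": [[0.6,[0.027,-0.025,0],[0,0,-0.008]],[0.6,[0.027,-0.025,0.08],[0,0,-0.008]],[0.6,[0.027,-0.025,0.135],[0,0,-0.008]],[0.6,[0.027,-0.025,0.135],[0,0,-0.008]],[0.6,[0.027,-0.025,0.135],[0,0,-0.008]]]}}

```text
time: 2.23
tcp_pos: [0.5548, -0.3021, 0.0124]
eef_rot: [3.14, -0.001, 0.178]
force: [0.4, -0.3, 0.6]
gripper_width: 0.602
finger_force: 0.0
```

Run:
```python
from rig import *
from h import *
s=sense(); print(s["time"],s["tcp_pos"],s["eef_rot"])
f=grab_frame("wrist"); np.savez("w2.npz",**f); cv2.imwrite("pics/w2.png",f["image"][:,:,::-1])
```

```text
2.2333 [ 0.55484802 -0.30212184  0.01240495] [ 3.14035605e+00 -8.51952462e-04  1.77650472e-01]
```

View pics/w2.png

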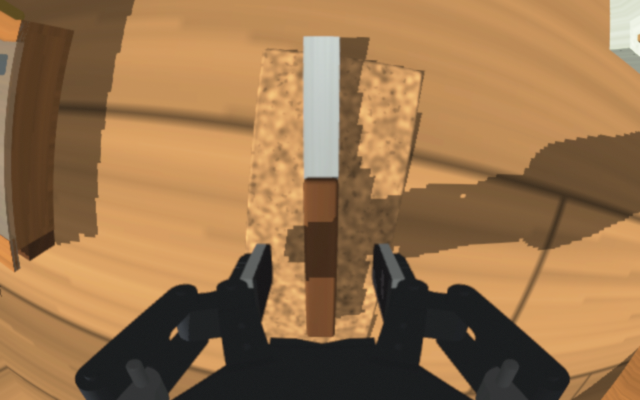

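The handle sits centred between the fingers at (320,260) and is aligned with them. I'll lower a touch and close in small steps, learning how the grip force responds.

Call:
{"op": "carry_out", "data": {"plan": [[0.3,[0,0,0.015],[0,0,0]],[0.22,[0,0,0.015],[0,0,0]],[0.22,[0,0,0.015],[0,0,0]],[0.22,[0,0,0.015],[0,0,0]]]}}

```text
time: 2.62
tcp_pos: [0.555, -0.3018, 0.007]
eef_rot: [3.141, -0.001, 0.178]
force: [-0.1, 0.0, 0.1]
gripper_width: 0.215
finger_force: 0.0
```

Call:
{"op": "carry_out", "data": {"plan": [[0.19,[0,0,0],[0,0,0]],[0.19,[0,0,0],[0,0,0]]]}}

```text
time: 2.78
tcp_pos: [0.5548, -0.3016, 0.0065]
eef_rot: [3.141, -0.0, 0.178]
force: [0.3, 0.2, -0.1]
gripper_width: 0.192
finger_force: 0.0
```

Call:
{"op": "carry_out", "data": {"plan": [[0.18,[0,0,0],[0,0,0]],[0.18,[0,0,0],[0,0,0]]]}}

```text
time: 2.95
tcp_pos: [0.5549, -0.3016, 0.0065]
eef_rot: [3.141, -0.0, 0.178]
force: [0.0, -0.3, 1.1]
gripper_width: 0.18
finger_force: 13.5
```

Call:
{"op": "carry_out", "data": {"plan": [[0.17,[0,0,0],[0,0,0]],[0.17,[0,0,0],[0,0,0]]]}}

```text
time: 3.12
tcp_pos: [0.5549, -0.3016, 0.0066]
eef_rot: [3.141, -0.0, 0.178]
force: [-0.1, -0.0, 2.2]
gripper_width: 0.176
finger_force: 31.8
```

Call:
{"op": "carry_out", "data": {"plan": [[0.15,[0,0,0],[0,0,0]],[0.15,[0,0,0],[0,0,0]]]}}

```text
time: 3.28
tcp_pos: [0.5549, -0.3017, 0.0067]
eef_rot: [3.141, -0.0, 0.178]
force: [-0.6, -0.2, 3.8]
gripper_width: 0.171
finger_force: 59.7
```

Call:
{"op": "carry_out", "data": {"plan": [[0,[0,0,0],[0,0,0]],[0,[0,0,0],[0,0,0]],[0,[0,0,0],[0,0,0]]]}}

```text
time: 3.53
tcp_pos: [0.555, -0.3017, 0.0067]
eef_rot: [3.141, -0.0, 0.178]
force: [-0.6, 1.4, 5.1]
gripper_width: 0.169
finger_force: 59.8
```

Call:
{"op": "carry_out", "data": {"plan": [[0,[0,0,-0.13],[0,0,0]],[0,[0,0,-0.26],[0,0,0]],[0,[0,0,-0.36],[0,0,0]],[0,[0,0,-0.36],[0,0,0]]]}}

```text
time: 3.87
tcp_pos: [0.5595, -0.3038, 0.1213]
eef_rot: [3.134, -0.011, 0.178]
force: [0.4, -0.1, 0.5]
gripper_width: 0.173
finger_force: 59.2
```

Call:
{"op": "carry_out", "data": {"plan": [[0,[-0.05,-0.13,0],[0,0,0]],[0,[-0.1,-0.26,0],[0,0,0]],[0,[-0.14,-0.39,0],[0,0,0]],[0,[-0.184,-0.531,0],[0,0,0]],[0,[-0.184,-0.531,0],[0,0,0]]]}}

```text
time: 4.28
tcp_pos: [0.4655, -0.1455, 0.1112]
eef_rot: [-3.134, 0.009, 0.187]
force: [-0.4, 0.9, -1.2]
gripper_width: 0.171
finger_force: 59.2
```

Call:
{"op": "carry_out", "data": {"plan": [[0,[-0.05,-0.13,0],[0,0,0.05]],[0,[-0.1,-0.26,0],[0,0,0.1]],[0,[-0.14,-0.39,0],[0,0,0.15]],[0,[-0.184,-0.531,0],[0,0,0.19]],[0,[-0.184,-0.531,0],[0,0,0.19]]]}}

```text
time: 4.7
tcp_pos: [0.3842, -0.0018, 0.1126]
eef_rot: [-3.141, 0.006, -0.113]
force: [-1.0, -0.3, -0.4]
gripper_width: 0.17
finger_force: 59.2
```

Call:
{"op": "carry_out", "data": {"plan": [[0,[0,0,0.1],[0,0,0]],[0,[0,0,0.1],[0,0,0]],[0,[0,0,0.1],[0,0,0]]]}}

```text
time: 4.95
tcp_pos: [0.3873, -0.0076, 0.0827]
eef_rot: [3.141, 0.005, -0.12]
force: [-0.5, 0.0, 0.0]
gripper_width: 0.165
finger_force: 59.2
```

Run:
```python
from rig import *
from h import *
s=sense(); print(s["time"],s["tcp_pos"],s["eef_rot"],s["joint_pos"])
f=grab_frame("wrist"); np.savez("w3.npz",**f); cv2.imwrite("pics/w3.png",f["image"][:,:,::-1])
```

```text
4.95 [ 0.38728893 -0.00759046  0.0826935 ] [ 3.14135467  0.00536213 -0.11961304] [ 0.26945533  0.13117846 -0.368041    2.29913718  0.06953234  0.72646673
 -1.83836801]
```

View pics/w3.png

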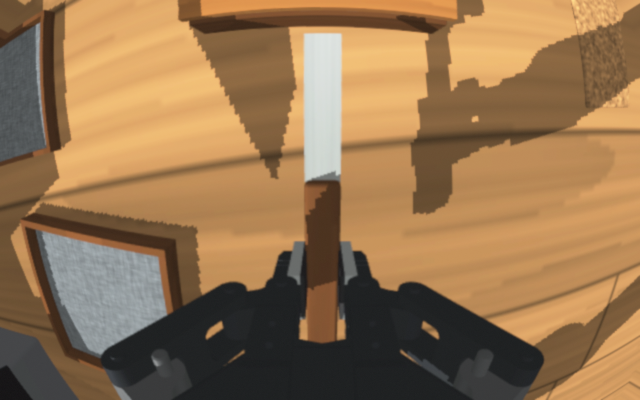

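The blade points at the middle of the box front. The tip is at (322,33), and the lip and moulding edges lie above it between (200,20) and (440,25).

Run:
```python
from h import *
np.set_printoptions(precision=4,suppress=True)
w=dict(np.load("w3.npz"))
cols=[230,260,290,360,390,420]
hsv=cv2.cvtColor(w["image"],cv2.COLOR_RGB2HSV)
for c in cols: print(c,[tuple(hsv[r,c]) [1:]for r in range(0,36,2)])
d=np.array([.9928,-.1197,0]); tip=np.array([.3873,-.0076,.0827])+.1065*d+[0,0,.0063]
print("tip pred",tip,proj(w,tip,True))
for p in [(.522,-.024,.046),(.522,-.024,.04),(.522,-.024,.03),(.522,-.024,0)]: print(p,proj(w,p,True))
c=cv2.resize(w["image"][0:50,170:490],(800,125),interpolation=3); cv2.imwrite("pics/c3.png",c[:,:,::-1])
```

```text
230 [(np.uint8(163), np.uint8(222)), (np.uint8(164), np.uint8(224)), (np.uint8(164), np.uint8(224)), (np.uint8(163), np.uint8(225)), (np.uint8(162), np.uint8(227)), (np.uint8(162), np.uint8(227)), (np.uint8(163), np.uint8(181)), (np.uint8(160), np.uint8(147)), (np.uint8(154), np.uint8(88)), (np.uint8(152), np.uint8(77)), (np.uint8(143), np.uint8(66)), (np.uint8(148), np.uint8(67)), (np.uint8(145), np.uint8(65)), (np.uint8(144), np.uint8(62)), (np.uint8(146), np.uint8(61)), (np.uint8(140), np.uint8(82)), (np.uint8(132), np.uint8(131)), (np.uint8(136), np.uint8(133))]
260 [(np.uint8(164), np.uint8(225)), (np.uint8(163), np.uint8(224)), (np.uint8(163), np.uint8(224)), (np.uint8(162), np.uint8(227)), (np.uint8(164), np.uint8(221)), (np.uint8(161), np.uint8(163)), (np.uint8(152), np.uint8(143)), (np.uint8(154), np.uint8(129)), (np.uint8(157), np.uint8(122)), (np.uint8(152), np.uint8(94)), (np.uint8(154), np.uint8(96)), (np.uint8(151), np.uint8(81)), (np.uint8(143), np.uint8(64)), (np.uint8(142), np.uint8(63)), (np.uint8(138), np.uint8(96)), (np.uint8(133), np.uint8(132)), (np.uint8(132), 
[... 1882 characters left out ...]
.uint8(164), np.uint8(215)), (np.uint8(165), np.uint8(220)), (np.uint8(163), np.uint8(224)), (np.uint8(161), np.uint8(223)), (np.uint8(160), np.uint8(167)), (np.uint8(158), np.uint8(137)), (np.uint8(148), np.uint8(76)), (np.uint8(144), np.uint8(69)), (np.uint8(149), np.uint8(60)), (np.uint8(148), np.uint8(62)), (np.uint8(140), np.uint8(62)), (np.uint8(144), np.uint8(62)), (np.uint8(153), np.uint8(85)), (np.uint8(141), np.uint8(166)), (np.uint8(134), np.uint8(233))]
tip pred [ 0.493  -0.0203  0.089 ] [[319.4591  33.7811]]
(0.522, -0.024, 0.046) [[320.4584   4.2925]]
(0.522, -0.024, 0.04) [[320.5173   7.4241]]
(0.522, -0.024, 0.03) [[320.6078  12.258 ]]
(0.522, -0.024, 0) [[320.8335  24.3934]]
```

View pics/c3.png

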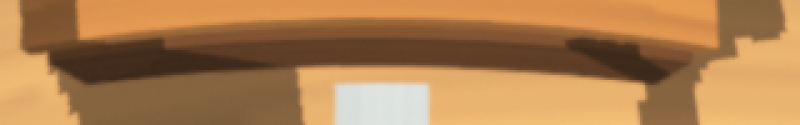

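Call:
{"op": "carry_out", "data": {"plan": [[0,[0,0,0.09],[0,0,0]],[0,[0,0,0.18],[0,0,0]],[0,[0,0,0.18],[0,0,0]],[0,[0,0,0.18],[0,0,0]]]}}

```text
time: 5.33
tcp_pos: [0.3887, -0.008, 0.03]
eef_rot: [3.141, 0.003, -0.121]
force: [-0.2, -0.5, -0.4]
gripper_width: 0.17
finger_force: 59.2
```

Run:
```python
from rig import *
from h import *
np.set_printoptions(precision=4,suppress=True)
w=dict(np.load("w3.npz"))
print(onz(w,[(321,7.5),(321,11),(321,15.3),(321,26)],[.046,.04,.03,0],True))
s=sense(); print(s["time"],s["tcp_pos"],s["eef_rot"],s["force"])
f=grab_frame("wrist"); np.savez("w4.npz",**f)
cv2.imwrite("pics/w4.png",cv2.resize(f["image"][0:80,200:440],(792,264),interpolation=3)[:,:,::-1])
```

```text
[[ 0.5199 -0.0241  0.046 ]
 [ 0.5196 -0.024   0.04  ]
 [ 0.5199 -0.024   0.03  ]
 [ 0.5207 -0.024   0.    ]]
5.3333 [ 0.3887 -0.008   0.03  ] [ 3.1415  0.0031 -0.1214] [-0.2224 -0.5428 -0.4327]
```

View pics/w4.png

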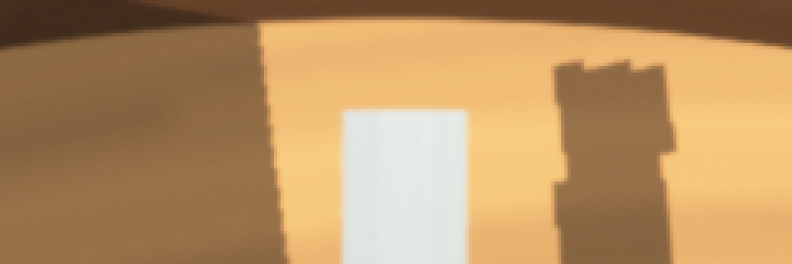

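The blade tip sits at about (322,33), some 26 mm short of the lip, centred and level. I'll insert it now.

Call:
{"op": "carry_out", "data": {"plan": [[0,[0.03,0,0.003],[0,0,0]],[0,[0.06,0,0.003],[0,0,0]],[0,[0.085,0,0.003],[0,0,0]],[0,[0.085,0,0.003],[0,0,0]]]}}

```text
time: 5.72
tcp_pos: [0.4194, -0.0107, 0.0311]
eef_rot: [-3.141, -0.006, -0.121]
force: [0.5, 0.0, -1.2]
gripper_width: 0.17
finger_force: 59.2
```

Call:
{"op": "carry_out", "data": {"plan": [[0,[0.02,0,0],[0,0,0]],[0,[0.035,0,0],[0,0,0]],[0,[0.035,0,0],[0,0,0]]]}}

```text
time: 5.97
tcp_pos: [0.4268, -0.0118, 0.0297]
eef_rot: [-3.141, -0.002, -0.121]
force: [0.0, 0.5, -0.4]
gripper_width: 0.168
finger_force: 59.2
```

Call:
{"op": "carry_out", "data": {"plan": [[0,[0.001,0,-0.037],[0,0,0]],[0,[0.003,0,-0.065],[0,0,0]],[0,[0.008,0,-0.093],[0,0,0]],[0,[0.014,0,-0.121],[0,0,0]],[0,[0.021,0,-0.148],[0,0,0]]]}}

```text
time: 6.38
tcp_pos: [0.4311, -0.0126, 0.0744]
eef_rot: [3.141, 0.001, -0.12]
force: [-1.1, -0.2, -2.2]
gripper_width: 0.168
finger_force: 59.1
```

```bash
cat > st.py <<'E'
from rig import *
import numpy as np
np.set_printoptions(precision=4,suppress=True)
s=sense(); print(s["time"],s["tcp_pos"],s["eef_rot"],s["force"],s["torque"],s["joint_pos"],s["finger_force"])
E
python3 st.py
```

```text
6.3833 [ 0.4311 -0.0126  0.0744] [ 3.1414  0.0009 -0.1203] [-1.1275 -0.1885 -2.2397] [-0.0026  0.2831 -0.0088] [ 0.2648  0.2236 -0.3543  2.2127  0.1166  0.7231 -1.8601] 59.06809687614441
```

Force is about 2 N down, so the lid is being lifted. Continuing along the arc.

Call:
{"op": "carry_out", "data": {"plan": [[0,[0.009,0,-0.027],[0,0,0]],[0,[0.02,0,-0.053],[0,0,0]],[0,[0.032,0,-0.079],[0,0,0]],[0,[0.046,0,-0.103],[0,0,0]],[0,[0.062,0,-0.127],[0,0,0]]]}}

```text
time: 6.8
tcp_pos: [0.4504, -0.0149, 0.1127]
eef_rot: [3.142, -0.0, -0.12]
force: [-1.4, -0.4, -1.7]
gripper_width: 0.167
finger_force: 59.1
```

Call:
{"op": "carry_out", "data": {"plan": [[0,[0.017,0,-0.023],[0,0,0]],[0,[0.035,0,-0.045],[0,0,0]],[0,[0.054,0,-0.066],[0,0,0]],[0,[0.075,0,-0.085],[0,0,0]]]}}

```text
time: 7.13
tcp_pos: [0.4731, -0.0176, 0.1381]
eef_rot: [-3.142, -0.0, -0.121]
force: [-0.7, 0.0, -0.9]
gripper_width: 0.173
finger_force: 59.1
```

```bash
python3 st.py
python3 - <<'E'
from rig import *
from h import *
f=grab_frame("scene"); np.savez("s5.npz",**f); im=f["image"]
g=grab_frame("top")
o=np.zeros((560,800,3),np.uint8)
o[:,:480]=cv2.resize(im[150:330,200:354],(480,560),interpolation=3)
o[:360,480:]=cv2.resize(g["image"][120:270,310:443],(320,360),interpolation=3)
cv2.imwrite("pics/s5.png",o[:,:,::-1])
E
```

```text
7.1333 [ 0.4731 -0.0176  0.1381] [-3.1415 -0.0003 -0.1205] [-0.7205  0.0087 -0.9287] [-0.0081  0.2599  0.0116] [ 0.2797  0.1873 -0.3549  2.0812  0.0836  0.886  -1.8138] 59.12728786468506
```

Call:
{"op": "carry_out", "data": {"plan": [[0,[0.014,0,-0.012],[0,0,0]],[0,[0.021,0,-0.018],[0,0,0]],[0,[0.021,0,-0.018],[0,0,0]]]}}

```text
time: 7.48
tcp_pos: [0.4792, -0.0183, 0.143]
eef_rot: [-3.141, -0.001, -0.121]
force: [0.7, 0.5, -0.4]
gripper_width: 0.167
finger_force: 59.2
```

Call:
{"op": "carry_out", "data": {"plan": [[0,[0.005,0,-0.004],[0,0,0]],[0,[0.009,0,-0.007],[0,0,0]],[0,[0.009,0,-0.007],[0,0,0]]]}}

```text
time: 7.73
tcp_pos: [0.48, -0.0185, 0.1442]
eef_rot: [3.141, 0.003, -0.12]
force: [-2.3, 0.5, -1.8]
gripper_width: 0.172
finger_force: 59.1
```

Call:
{"op": "carry_out", "data": {"plan": [[0,[0.005,0,-0.004],[0,0,0]],[0,[0.009,0,-0.007],[0,0,0]],[0,[0.009,0,-0.007],[0,0,0]]]}}

```text
time: 7.98
tcp_pos: [0.4802, -0.0186, 0.1453]
eef_rot: [3.141, 0.009, -0.12]
force: [-5.5, 2.1, -1.8]
gripper_width: 0.171
finger_force: 58.9
```

```bash
python3 st.py
```

```text
7.9833 [ 0.4802 -0.0186  0.1453] [ 3.1409  0.0087 -0.1201] [-5.5494  2.0506 -1.7862] [0.201  1.3588 0.0079] [ 0.2794  0.1951 -0.3533  2.0537  0.0836  0.9149 -1.8103] 58.92866134643555
```

The lid is against its stay: force has risen to 5.5 N and the geometry gives about 0.9 rad. I'll back off and carry the blade to the mat.

Call:
{"op": "carry_out", "data": {"plan": [[0,[-0.06,0,0.05],[0,0,0]],[0,[-0.16,0,0.1],[0,0,0]],[0,[-0.28,0,0.12],[0,0,0]],[0,[-0.28,0,0.12],[0,0,0]],[0,[-0.28,0,0.12],[0,0,0]]]}}

```text
time: 8.4
tcp_pos: [0.3976, -0.0092, 0.1097]
eef_rot: [3.14, 0.002, -0.12]
force: [1.0, -0.5, -0.2]
gripper_width: 0.169
finger_force: 59.2
```

Call:
{"op": "carry_out", "data": {"plan": [[0,[0,0.13,0],[0,0,0]],[0,[0,0.26,0],[0,0,0]],[0,[0,0.39,0],[0,0,0]],[0,[0,0.5,0],[0,0,0]],[0,[0,0.5,0],[0,0,0]]]}}

```text
time: 8.82
tcp_pos: [0.385, -0.1664, 0.113]
eef_rot: [3.137, -0.007, -0.131]
force: [-0.2, -0.4, -0.3]
gripper_width: 0.171
finger_force: 59.2
```

Call:
{"op": "carry_out", "data": {"plan": [[0,[0.13,0.13,0],[0,0,-0.05]],[0,[0.26,0.24,0],[0,0,-0.1]],[0,[0.36,0.33,0],[0,0,-0.15]],[0,[0.46,0.4,0],[0,0,-0.19]],[0,[0.46,0.4,0],[0,0,-0.19]]]}}

```text
time: 9.23
tcp_pos: [0.512, -0.3007, 0.1133]
eef_rot: [3.133, -0.009, 0.176]
force: [-0.1, -0.6, -0.9]
gripper_width: 0.167
finger_force: 59.2
```

Call:
{"op": "carry_out", "data": {"plan": [[0,[0,0,0],[0,0,0]],[0,[0,0,0],[0,0,0]]]}}

```text
time: 9.4
tcp_pos: [0.5078, -0.2952, 0.1118]
eef_rot: [3.14, -0.003, 0.176]
force: [-0.6, 1.1, -0.9]
gripper_width: 0.168
finger_force: 59.2
```

```bash
python3 st.py
python3 - <<'E'
from rig import *
from h import *
f=grab_frame("scene"); np.savez("s6.npz",**f); g=grab_frame("top"); np.savez("t6.npz",**g); w=grab_frame("wrist"); np.savez("w6.npz",**w)
hs=cv2.cvtColor(w["image"],cv2.COLOR_RGB2HSV)
m=((hs[:,:,1]<40)&(hs[:,:,2]>150)).astype(np.uint8); m[:,:250]=0; m[:,400:]=0
n,l,st,c=cv2.connectedComponentsWithStats(m); k=1+np.argmax(st[1:,4]); print(st[k],c[k])
E
```

```text
9.4 [ 0.5078 -0.2952  0.1118] [ 3.1396 -0.0032  0.1765] [-0.5554  1.1266 -0.8622] [0.0512 0.0489 0.0247] [ 0.5996  0.4054 -0.1721  1.8444  0.0864  0.8951 -1.0069] 59.18339967727661
[ 304   33   37  148 5270] [321.82201139 104.60777989]
```

Call:
{"op": "carry_out", "data": {"plan": [[0,[0.085,0.038,0.08],[0,0,0]],[0,[0.085,0.038,0.16],[0,0,0]],[0,[0.085,0.038,0.25],[0,0,0]],[0,[0.085,0.038,0.31],[0,0,0]],[0,[0.085,0.038,0.31],[0,0,0]]]}}

```text
time: 9.97
tcp_pos: [0.528, -0.2969, 0.0137]
eef_rot: [-3.136, 0.007, 0.18]
force: [-0.6, 0.3, -1.4]
gripper_width: 0.166
finger_force: 59.2
```

Call:
{"op": "carry_out", "data": {"plan": [[0,[0,0,0],[0,0,0]],[0,[0,0,0],[0,0,0]]]}}

```text
time: 10.13
tcp_pos: [0.5331, -0.3, 0.0194]
eef_rot: [3.14, -0.002, 0.179]
force: [-0.1, 0.8, -0.4]
gripper_width: 0.169
finger_force: 59.2
```

Call:
{"op": "carry_out", "data": {"plan": [[0,[0,0,0.015],[0,0,0]],[0,[0,0,0.028],[0,0,0]],[0,[0,0,0.036],[0,0,0]],[0,[0,0,0.041],[0,0,0]],[0,[0,0,0.041],[0,0,0]]]}}

```text
time: 10.55
tcp_pos: [0.5325, -0.3004, 0.0067]
eef_rot: [3.141, -0.0, 0.178]
force: [-1.8, 0.9, 4.1]
gripper_width: 0.165
finger_force: 59.8
```

Call:
{"op": "carry_out", "data": {"plan": [[0,[0,0,0],[0,0,0]],[0,[0,0,0],[0,0,0]]]}}

```text
time: 10.72
tcp_pos: [0.5325, -0.3004, 0.0067]
eef_rot: [3.141, -0.0, 0.178]
force: [-2.0, 0.5, 5.5]
gripper_width: 0.169
finger_force: 60.0
```

The blade is resting on the mat. I'll release it, rise and move in front of the box while turning the wrist camera to the robot's side.

Call:
{"op": "carry_out", "data": {"plan": [[0.25,[0,0,0],[0,0,0]],[0.4,[0,0,0],[0,0,0]],[0.6,[0,0,0],[0,0,0]],[0.6,[0,0,0],[0,0,0]]]}}

```text
time: 11.05
tcp_pos: [0.5322, -0.3001, 0.0054]
eef_rot: [-3.141, 0.0, 0.178]
force: [-0.2, -0.6, -0.2]
gripper_width: 0.598
finger_force: 0.0
```

Call:
{"op": "carry_out", "data": {"plan": [[0.6,[0,0,-0.05],[0,0,0]],[0.6,[0,0,-0.18],[0,0,0]],[0.6,[0,0,-0.31],[0,0,0]],[0.6,[0,0,-0.44],[0,0,0]],[0.6,[0,0,-0.55],[0,0,0]]]}}

```text
time: 11.47
tcp_pos: [0.5328, -0.3004, 0.1732]
eef_rot: [3.14, -0.002, 0.178]
force: [1.6, 0.6, -0.8]
gripper_width: 0.605
finger_force: 0.0
```

Call:
{"op": "carry_out", "data": {"plan": [[0.6,[-0.12,-0.06,-0.03],[0,0,0.07]],[0.6,[-0.25,-0.12,-0.06],[0,0,0.15]],[0.6,[-0.37,-0.18,-0.1],[0,0,0.23]],[0.6,[-0.45,-0.25,-0.1],[0,0,0.31]],[0.6,[-0.45,-0.25,-0.1],[0,0,0.38]]]}}

```text
time: 11.88
tcp_pos: [0.3777, -0.2471, 0.1987]
eef_rot: [3.141, 0.009, -0.427]
force: [-0.3, 0.7, -1.9]
gripper_width: 0.599
finger_force: 0.0
```

```bash
python3 st.py
```

```text
11.8833 [ 0.3777 -0.2471  0.1987] [ 3.1414  0.0093 -0.4273] [-0.2747  0.7464 -1.875 ] [ 0.0414 -0.0142 -0.0242] [ 0.6049  0.0523 -0.1205  2.0783  0.0083  1.0207 -1.518 ] 0.0
```

Call:
{"op": "carry_out", "data": {"plan": [[0.6,[-0.03,-0.13,0],[0,0,0]],[0.6,[-0.06,-0.26,0],[0,0,0]],[0.6,[-0.09,-0.39,0],[0,0,0]],[0.6,[-0.12,-0.52,0],[0,0,0]],[0.6,[-0.14,-0.62,0],[0,0,0]]]}}

```text
time: 12.3
tcp_pos: [0.4234, -0.0599, 0.2008]
eef_rot: [-3.141, -0.001, -0.417]
force: [1.7, -0.0, -0.6]
gripper_width: 0.6
finger_force: 0.0
```

Call:
{"op": "carry_out", "data": {"plan": [[0.6,[0,0,0],[0,0,-0.075]],[0.6,[0,0,0],[0,0,-0.15]],[0.6,[0,0,0],[0,0,-0.225]],[0.6,[0,0,0],[0,0,-0.3]],[0.6,[0,0,0],[0,0,-0.37]]]}}

```text
time: 12.72
tcp_pos: [0.4233, -0.0631, 0.2005]
eef_rot: [3.142, 0.0, 0.169]
force: [0.1, 0.1, 0.6]
gripper_width: 0.601
finger_force: 0.0
```

Call:
{"op": "carry_out", "data": {"plan": [[0.6,[0,0,0],[0,0,-0.075]],[0.6,[0,0,0],[0,0,-0.15]],[0.6,[0,0,0],[0,0,-0.225]],[0.6,[0,0,0],[0,0,-0.3]],[0.6,[0,0,0],[0,0,-0.37]]]}}

```text
time: 13.13
tcp_pos: [0.4232, -0.0632, 0.2005]
eef_rot: [-3.142, 0.0, 0.749]
force: [-0.2, -0.9, -0.6]
gripper_width: 0.599
finger_force: 0.0
```

Call:
{"op": "carry_out", "data": {"plan": [[0.6,[0,0,0],[0,0,-0.075]],[0.6,[0,0,0],[0,0,-0.15]],[0.6,[0,0,0],[0,0,-0.225]],[0.6,[0,0,0],[0,0,-0.3]],[0.6,[0,0,0],[0,0,-0.37]]]}}

```text
time: 13.55
tcp_pos: [0.4232, -0.0632, 0.2005]
eef_rot: [-3.142, 0.0, 1.33]
force: [0.3, 0.4, 0.0]
gripper_width: 0.596
finger_force: 0.0
```

Call:
{"op": "carry_out", "data": {"plan": [[0.6,[0,0,0],[0,0,-0.075]],[0.6,[0,0,0],[0,0,-0.15]],[0.6,[0,0,0],[0,0,-0.225]],[0.6,[0,0,0],[0,0,-0.3]],[0.6,[0,0,0],[0,0,-0.37]]]}}

```text
time: 13.97
tcp_pos: [0.4233, -0.0632, 0.2006]
eef_rot: [-3.142, 0.0, 1.912]
force: [-0.5, 0.1, -0.2]
gripper_width: 0.598
finger_force: 0.0
```

Call:
{"op": "carry_out", "data": {"plan": [[0.6,[0,0,0],[0,0,-0.075]],[0.6,[0,0,0],[0,0,-0.15]],[0.6,[0,0,0],[0,0,-0.225]],[0.6,[0,0,0],[0,0,-0.3]],[0.6,[0,0,0],[0,0,-0.37]]]}}

```text
time: 14.38
tcp_pos: [0.4232, -0.0632, 0.2006]
eef_rot: [-3.142, -0.0, 2.493]
force: [0.5, 0.5, -0.1]
gripper_width: 0.595
finger_force: 0.0
```

Call:
{"op": "carry_out", "data": {"plan": [[0.6,[0,0,0],[0,0,-0.075]],[0.6,[0,0,0],[0,0,-0.15]],[0.6,[0,0,0],[0,0,-0.225]],[0.6,[0,0,0],[0,0,-0.3]],[0.6,[0,0,0],[0,0,-0.346]]]}}

```text
time: 14.8
tcp_pos: [0.4232, -0.0632, 0.2005]
eef_rot: [-3.142, -0.0, 3.036]
force: [0.1, 0.5, -0.3]
gripper_width: 0.603
finger_force: 0.0
```

```bash
python3 st.py
```

```text
14.8 [ 0.4232 -0.0632  0.2005] [-3.1415 -0.0001  3.0359] [ 0.1057  0.4706 -0.2888] [ 0.0465 -0.0182 -0.0076] [ 0.399   0.0068 -0.3456  2.1211  0.0028  1.0141  1.517 ] 0.0
```

Call:
{"op": "carry_out", "data": {"plan": [[0.6,[0,0,0],[0,-0.07,0]],[0.6,[-0.1,0.05,0],[0,-0.14,0]],[0.6,[-0.2,0.1,0],[0,-0.21,0]],[0.6,[-0.3,0.15,0.05],[0,-0.28,0]],[0.6,[-0.32,0.155,0.067],[0,-0.333,0]]]}}

```text
time: 15.22
tcp_pos: [0.5279, -0.024, 0.1822]
eef_rot: [3.137, 0.533, 3.034]
force: [0.1, -1.1, -0.2]
gripper_width: 0.599
finger_force: 0.0
```

Call:
{"op": "carry_out", "data": {"plan": [[0.6,[0,0,0],[0,0,0]],[0.6,[0,0,0],[0,0,0]]]}}

```text
time: 15.38
tcp_pos: [0.5217, -0.0278, 0.1788]
eef_rot: [-3.14, 0.518, 3.032]
force: [-0.0, -0.1, 0.4]
gripper_width: 0.601
finger_force: 0.0
```

```bash
python3 st.py;  python3 - <<'E'
from rig import *
from h import *
np.set_printoptions(precision=3,suppress=True)
f=grab_frame("wrist"); np.savez("w7.npz",**f); cv2.imwrite("pics/w7.png",f["image"][:,:,::-1])
print(rays(f,[320,200],True))
for p in [(.56,-.03,.02),(.60,-.034,.021),(.65,-.039,.021),(.526,.0305,.04),(.52,-.024,.04)]: print(p,proj(f,p,True))
E
```

```text
15.3833 [ 0.5217 -0.0278  0.1788] [-3.1401  0.5175  3.0318] [-0.0375 -0.1125  0.3696] [ 0.0321  0.5474 -0.0022] [ 0.365  -0.0286 -0.4409  2.3113  0.2377  0.3561  1.1798] 0.0
(array([ 0.387, -0.014,  0.267]), array([[ 0.718, -0.086, -0.69 ]]))
(0.56, -0.03, 0.02) [[325.235 139.516]]
(0.6, -0.034, 0.021) [[325.393 171.328]]
(0.65, -0.039, 0.021) [[325.523 203.891]]
(0.526, 0.0305, 0.04) [[391.734 115.547]]
(0.52, -0.024, 0.04) [[327.599 114.172]]
```

Run:
```python
from h import *
f=dict(np.load("w7.npz"))
cv2.imwrite("pics/c7.png",cv2.resize(f["image"][90:240,220:420],(800,600),interpolation=3)[:,:,::-1])
```

```text
(no output)
```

View pics/c7.png

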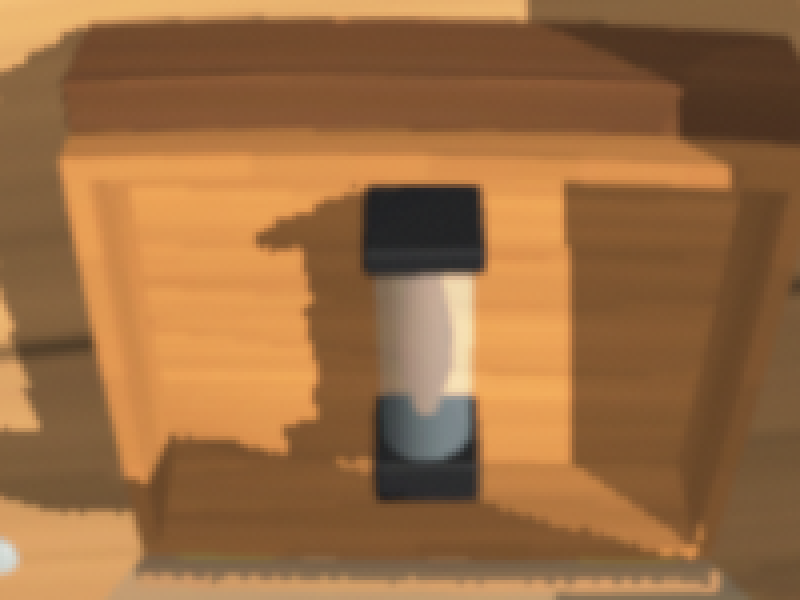

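The tube lies clear in the open box. Its front cap spans crop (365–485, 185–272) and its far cap ends at row 500. The cast points give its pose.

Run:
```python
from h import *
np.set_printoptions(precision=4,suppress=True)
f=dict(np.load("w7.npz"))
p=np.array([(424,185),(424.5,247),(425,272),(427,460),(427,500),(364,247),(485,247),(376,499),(478,499)])/4+[220,90]
print(onz(f,p,[.006,.036,.036,.036,.036,.036,.036,.036,.036],True))
# box inner corners top: front wall outer edge left/right at z=.04
q=np.array([(60,150),(730,163),(92,183),(730,187)])/4+[220,90]
print(onz(f,q,.04,True))
```

```text
[[ 0.5658 -0.0297  0.006 ]
 [ 0.5628 -0.0296  0.036 ]
 [ 0.5703 -0.0302  0.036 ]
 [ 0.6359 -0.0363  0.036 ]
 [ 0.6526 -0.038   0.036 ]
 [ 0.5613 -0.0437  0.036 ]
 [ 0.5643 -0.0155  0.036 ]
 [ 0.6506 -0.0524  0.036 ]
 [ 0.6538 -0.0235  0.036 ]]
[[ 0.5224 -0.1064  0.04  ]
 [ 0.5425  0.0407  0.04  ]
 [ 0.5322 -0.1015  0.04  ]
 [ 0.5491  0.0411  0.04  ]]
```

```bash
cat > d.py <<'E'
import sys
from rig import *
from h import *
np.set_printoptions(precision=4,suppress=True)
s=sense(); M=R.from_euler("xyz",s["eef_rot"]).as_matrix()
t=np.array([float(a) for a in sys.argv[1:4]]); print(s["time"],s["tcp_pos"],s["eef_rot"],s["force"],s["finger_force"]); print("shift units",M.T@(t-s["tcp_pos"])/.3)
if len(sys.argv)>4:
    T=R.from_euler("xyz",[float(a) for a in sys.argv[4:7]]).as_matrix(); print("turn units",R.from_matrix(M.T@T).as_rotvec()/(np.pi/2))
E
python3 d.py .602 -.0332 .016 -3.1416 .5175 3.049; python3 d.py .572 -.0304 .075
```

```text
15.4333 [ 0.5234 -0.0282  0.1805] [-3.141   0.5209  3.0303] [-0.0108 -0.2678 -0.5127] 0.0
shift units [0.0455 0.0127 0.606 ]
turn units [-0.0063  0.0021 -0.0104]
15.4333 [ 0.5234 -0.0282  0.1805] [-3.141   0.5209  3.0303] [-0.0108 -0.2678 -0.5127] 0.0
shift units [0.0347 0.0108 0.3854]
```

Call:
{"op": "carry_out", "data": {"plan": [[0.6,[0.01,0.003,0.1],[-0.006,0,-0.01]],[0.6,[0.02,0.006,0.2],[-0.006,0,-0.01]],[0.6,[0.03,0.01,0.3],[-0.006,0,-0.01]],[0.6,[0.035,0.01,0.38],[-0.006,0,-0.01]],[0.6,[0.035,0.01,0.38],[-0.006,0,-0.01]]]}}

```text
time: 15.85
tcp_pos: [0.5734, -0.0319, 0.0749]
eef_rot: [-3.139, 0.521, 3.048]
force: [-0.6, -0.2, -0.7]
gripper_width: 0.599
finger_force: 0.0
```

Call:
{"op": "carry_out", "data": {"plan": [[0.6,[0,0,0],[0,0,0]],[0.6,[0,0,0],[0,0,0]]]}}

```text
time: 16.02
tcp_pos: [0.5734, -0.0308, 0.0774]
eef_rot: [-3.141, 0.524, 3.048]
force: [-0.5, 0.1, 0.4]
gripper_width: 0.601
finger_force: 0.0
```

```bash
python3 d.py .602 -.0332 .018 -3.1416 .5175 3.049; python3 st.py
```

```text
16.0167 [ 0.5734 -0.0308  0.0774] [-3.1408  0.5244  3.0478] [-0.54    0.14    0.4426] 0.0
shift units [0.0164 0.0013 0.2194]
turn units [-0.0009  0.0044 -0.0007]
16.0167 [ 0.5734 -0.0308  0.0774] [-3.1408  0.5244  3.0478] [-0.54    0.14    0.4426] [0.0564 0.5371 0.0187] [ 0.0893  0.2624 -0.1625  2.2792  0.9622  0.1438  0.4943] 0.0
```

Call:
{"op": "carry_out", "data": {"plan": [[0.6,[0.003,0,0.04],[0,0,0]],[0.6,[0.006,0,0.08],[0,0,0]],[0.6,[0.009,0,0.12],[0,0,0]],[0.6,[0.011,0,0.15],[0,0,0]],[0.6,[0.011,0,0.15],[0,0,0]]]}}

```text
time: 16.43
tcp_pos: [0.5935, -0.0322, 0.0378]
eef_rot: [3.141, 0.527, 3.048]
force: [-0.3, -0.3, -0.4]
gripper_width: 0.6
finger_force: 0.0
```

Call:
{"op": "carry_out", "data": {"plan": [[0.6,[0,0,0],[0,0,0]],[0.6,[0,0,0],[0,0,0]]]}}

```text
time: 16.6
tcp_pos: [0.5927, -0.0324, 0.0377]
eef_rot: [3.141, 0.526, 3.047]
force: [-0.4, -0.6, 0.0]
gripper_width: 0.599
finger_force: 0.0
```

```bash
python3 d.py .602 -.0332 .017 -3.1416 .5175 3.049; python3 st.py
```

```text
16.6 [ 0.5927 -0.0324  0.0377] [3.1407 0.5262 3.0471] [-0.3564 -0.6181  0.026 ] 0.0
shift units [0.0078 0.0003 0.0751]
turn units [-0.0001  0.0055 -0.0011]
16.6 [ 0.5927 -0.0324  0.0377] [3.1407 0.5262 3.0471] [-0.3564 -0.6181  0.026 ] [0.0349 0.4884 0.0254] [-0.0463  0.3735 -0.009   2.2519  1.6409  0.0769 -0.198 ] 0.0
```

Call:
{"op": "carry_out", "data": {"plan": [[0.6,[0.002,0,0.02],[0,0,0]],[0.6,[0.004,0,0.04],[0,0,0]],[0.6,[0.006,0,0.06],[0,0,0]],[0.6,[0.008,0,0.075],[0,0,0]],[0.6,[0.008,0,0.075],[0,0,0]]]}}

```text
time: 17.02
tcp_pos: [0.6012, -0.0335, 0.0161]
eef_rot: [3.141, 0.525, 3.047]
force: [0.1, 0.1, 0.9]
gripper_width: 0.599
finger_force: 0.0
```

Call:
{"op": "carry_out", "data": {"plan": [[0.6,[0,0,0],[0,0,0]],[0.6,[0,0,0],[0,0,0]]]}}

```text
time: 17.18
tcp_pos: [0.601, -0.0331, 0.0163]
eef_rot: [3.141, 0.525, 3.048]
force: [-0.0, -0.1, 0.6]
gripper_width: 0.598
finger_force: 0.0
```

```bash
python3 d.py .602 -.0332 .016 -3.1416 .5175 3.049; python3 st.py;  python3 - <<'E'
from rig import *
from h import *
f=grab_frame("wrist"); np.savez("w8.npz",**f)
E
```

```text
17.1833 [ 0.601  -0.0331  0.0163] [3.1411 0.5245 3.0476] [-0.0031 -0.1328  0.5592] 0.0
shift units [-0.0026  0.      0.0025]
turn units [-0.0001  0.0045 -0.0007]
17.1833 [ 0.601  -0.0331  0.0163] [3.1411 0.5245 3.0476] [-0.0031 -0.1328  0.5592] [0.0853 0.5102 0.003 ] [ 0.1065  0.4391 -0.1733  2.226   1.8669  0.1416 -0.3875] 0.0
```

Call:
{"op": "carry_out", "data": {"plan": [[0.45,[0,0,0],[0,0,0]],[0.36,[0,0,0],[0,0,0]],[0.32,[0,0,0],[0,0,0]],[0.31,[0,0,0],[0,0,0]],[0.31,[0,0,0],[0,0,0]]]}}

```text
time: 17.65
tcp_pos: [0.6005, -0.0325, 0.0153]
eef_rot: [3.141, 0.523, 3.049]
force: [-0.0, 0.2, -0.3]
gripper_width: 0.311
finger_force: 0.0
```

Call:
{"op": "carry_out", "data": {"plan": [[0.304,[0,0,0],[0,0,0]],[0.3,[0,0,0],[0,0,0]],[0.3,[0,0,0],[0,0,0]]]}}

```text
time: 17.9
tcp_pos: [0.6005, -0.0326, 0.0152]
eef_rot: [3.141, 0.523, 3.049]
force: [0.2, 0.3, 0.6]
gripper_width: 0.301
finger_force: 0.0
```

Call:
{"op": "carry_out", "data": {"plan": [[0.298,[0,0,0],[0,0,0]],[0.296,[0,0,0],[0,0,0]],[0.296,[0,0,0],[0,0,0]]]}}

```text
time: 18.15
tcp_pos: [0.6005, -0.0327, 0.0152]
eef_rot: [3.141, 0.523, 3.049]
force: [0.9, 0.4, 0.6]
gripper_width: 0.296
finger_force: 0.0
```

Call:
{"op": "carry_out", "data": {"plan": [[0.294,[0,0,0],[0,0,0]],[0.294,[0,0,0],[0,0,0]]]}}

```text
time: 18.32
tcp_pos: [0.6005, -0.0327, 0.0153]
eef_rot: [3.141, 0.523, 3.049]
force: [-1.2, -0.4, -0.4]
gripper_width: 0.296
finger_force: 0.0
```

Call:
{"op": "carry_out", "data": {"plan": [[0.292,[0,0,0],[0,0,0]],[0.292,[0,0,0],[0,0,0]]]}}

```text
time: 18.48
tcp_pos: [0.6005, -0.0327, 0.0153]
eef_rot: [3.141, 0.523, 3.049]
force: [-0.5, 0.3, 0.3]
gripper_width: 0.291
finger_force: 0.7
```

Call:
{"op": "carry_out", "data": {"plan": [[0.29,[0,0,0],[0,0,0]],[0.29,[0,0,0],[0,0,0]]]}}

```text
time: 18.65
tcp_pos: [0.6005, -0.0327, 0.0153]
eef_rot: [3.141, 0.523, 3.049]
force: [-1.0, -0.3, 0.0]
gripper_width: 0.291
finger_force: 2.9
```

Call:
{"op": "carry_out", "data": {"plan": [[0.289,[0,0,0],[0,0,0]],[0.289,[0,0,0],[0,0,0]]]}}

```text
time: 18.82
tcp_pos: [0.6005, -0.0327, 0.0153]
eef_rot: [3.141, 0.523, 3.049]
force: [-1.2, 0.2, 0.7]
gripper_width: 0.29
finger_force: 4.2
```

Call:
{"op": "carry_out", "data": {"plan": [[0.288,[0,0,0],[0,0,0]],[0.288,[0,0,0],[0,0,0]]]}}

```text
time: 18.98
tcp_pos: [0.6005, -0.0327, 0.0153]
eef_rot: [3.141, 0.523, 3.049]
force: [0.1, 0.1, 0.7]
gripper_width: 0.288
finger_force: 5.5
```

Call:
{"op": "carry_out", "data": {"plan": [[0.288,[-0.001,0,-0.006],[0,0,0]],[0.288,[-0.001,0,-0.015],[0,0,0]],[0.288,[-0.002,0,-0.025],[0,0,0]],[0.288,[-0.002,0,-0.035],[0,0,0]],[0.288,[-0.003,0,-0.043],[0,0,0]]]}}

```text
time: 19.4
tcp_pos: [0.5946, -0.0321, 0.0272]
eef_rot: [3.141, 0.523, 3.049]
force: [0.9, -0.4, -0.6]
gripper_width: 0.293
finger_force: 5.4
```

```bash
python3 st.py
```

```text
19.4 [ 0.5946 -0.0321  0.0272] [3.1412 0.5231 3.0488] [ 0.9493 -0.3985 -0.5586] [ 0.0466  0.5328 -0.0563] [ 0.0415  0.4023 -0.1048  2.2423  1.7639  0.1109 -0.3021] 5.431877598166466
```

Held at 5.4 N and lifted 12 mm. Continuing out of the box.

Call:
{"op": "carry_out", "data": {"plan": [[0.288,[-0.001,0,-0.015],[0,0,0]],[0.288,[-0.002,0,-0.03],[0,0,0]],[0.288,[-0.004,0,-0.05],[0,0,0]],[0.288,[-0.005,0,-0.07],[0,0,0]],[0.288,[-0.006,0,-0.09],[0,0,0]]]}}

```text
time: 19.82
tcp_pos: [0.5828, -0.0307, 0.0517]
eef_rot: [-3.141, 0.523, 3.05]
force: [-0.1, 1.0, -1.1]
gripper_width: 0.29
finger_force: 5.4
```

Call:
{"op": "carry_out", "data": {"plan": [[0.288,[0,0,-0.03],[0,0,0]],[0.288,[0,0,-0.06],[0,0,0]],[0.288,[0,0,-0.09],[0,0,0]],[0.288,[0,0,-0.12],[0,0,0]],[0.288,[0,0,-0.15],[0,0,0]]]}}

```text
time: 20.23
tcp_pos: [0.5601, -0.029, 0.0907]
eef_rot: [-3.142, 0.523, 3.049]
force: [0.6, 0.4, -0.8]
gripper_width: 0.29
finger_force: 5.4
```

Call:
{"op": "carry_out", "data": {"plan": [[0.288,[0,0,-0.03],[0,0,0]],[0.288,[0,0,-0.07],[0,0,0]],[0.288,[0,0,-0.11],[0,0,0]],[0.288,[0,0,-0.14],[0,0,0]],[0.288,[0,0,-0.15],[0,0,0]]]}}

```text
time: 20.65
tcp_pos: [0.5374, -0.0271, 0.1299]
eef_rot: [-3.141, 0.523, 3.049]
force: [0.1, -0.7, -0.6]
gripper_width: 0.29
finger_force: 5.4
```

```bash
python3 st.py
python3 - <<'E'
from rig import *
from h import *
np.set_printoptions(precision=4,suppress=True)
w=grab_frame("wrist"); np.savez("w9.npz",**w); t=dict(np.load("t6.npz"))
s=sense(); M=R.from_euler("xyz",s["eef_rot"]).as_matrix()
# where the held caps should project if not slipped
M0=R.from_euler("xyz",[3.141,.523,3.049]).as_matrix(); tc=np.array([.608,-.0338,.006]); a=np.array([np.cos(.0925),-np.sin(.0925),0])
for l,z in((-45,30),(-37,30),(45,30)):
    P=tc+a*l/1000+[0,0,z/1000]; print(proj(w,s["tcp_pos"]+M@M0.T@(P-[.6005,-.0327,.0153]),True))
g=cv2.cvtColor(w["image"],cv2.COLOR_RGB2GRAY); print(g[80:240:3,325])
# tray inner edges in top view
g=cv2.cvtColor(t["image"],cv2.COLOR_RGB2HSV)
print("row214",[(c,int(g[214,c,1]),int(g[214,c,2])) for c in range(228,296,2)])
print("col260",[(r,int(g[r,260,1]),int(g[r,260,2])) for r in range(182,248,2)])
E
```

```text
20.65 [ 0.5374 -0.0271  0.1299] [-3.1411  0.5234  3.0485] [ 0.0633 -0.6664 -0.6216] [0.1149 0.7537 0.0153] [ 0.4182  0.1101 -0.5074  2.3177  0.5858  0.2484  0.8698] 5.389985293149948
[[323.8845 250.0626]]
[[323.7808 261.0887]]
[[323.0968 328.9261]]
[211 206 204 203 201 197 196 200 126  90  91  91  92  92  91 106 102 101
 103 101 136 146 142 170 171 181 187 185 184 182 173 175 179 174 176 177
 181 187 186 179  71  40  41  41  41  42  44  42  43  43  43  43  43  43]
row214 [(228, 112, 116), (230, 116, 112), (232, 111, 117), (234, 114, 116), (236, 136, 75), (238, 11, 70), (240, 19, 82), (242, 16, 82), (244, 18, 83), (246, 9, 81), (248, 10, 79), (250, 18, 84), (252, 23, 87), (254, 18, 84), (256, 19, 82), (258, 15, 83), (260, 15, 83), (262, 13, 80), (264, 16, 81), (266, 21, 86), (268, 15, 85), (270, 17, 88), (272, 18, 84), (274, 24, 86), (276, 17, 149), (278, 16, 141), (280, 24, 141), (282, 129, 127), (284, 117, 111), (286, 114, 116), (288, 113, 113), (290, 104, 191), (292, 107, 189), (294, 104, 188)]
col260 [(182, 115, 95), (184, 113, 97), (186, 116, 97), (188, 107, 100), (190, 121, 84), (192, 99, 67), (194, 15, 86), (196, 22, 83), (198, 12, 84), (200, 10, 78), (202, 16, 81), (204, 10, 76), (206, 13, 78), (208, 13, 77), (210, 9, 81), (212, 13, 81), (214, 15, 83), (216, 16, 81), (218, 18, 84), (220, 18, 84), (222, 16, 80), (224, 16, 81), (226, 18, 87), (228, 10, 80), (230, 15, 83), (232, 13, 81), (234, 24, 86), (236, 106, 77), (238, 119, 101), (240, 120, 113), (242, 113, 117), (244, 115, 118), (246, 112, 116)]
```

Call:
{"op": "carry_out", "data": {"plan": [[0.288,[0.03,0,-0.015],[0,0,0]],[0.288,[0.07,0,-0.04],[0,0,0]],[0.288,[0.11,0,-0.065],[0,0,0]],[0.288,[0.15,0,-0.088],[0,0,0]],[0.288,[0.173,0,-0.1],[0,0,0]]]}}

```text
time: 21.12
tcp_pos: [0.4761, -0.0214, 0.128]
eef_rot: [-3.141, 0.521, 3.049]
force: [0.0, 0.5, -0.4]
gripper_width: 0.29
finger_force: 5.4
```

```bash
python3 st.py
python3 - <<'E'
from rig import *
from h import *
np.set_printoptions(precision=4,suppress=True)
w=grab_frame("wrist"); np.savez("w10.npz",**w); f=grab_frame("scene"); np.savez("s10.npz",**f); f6=dict(np.load("s6.npz"))
g=cv2.cvtColor(w["image"],cv2.COLOR_RGB2GRAY); print(g[180:345:3,324])
t=dict(np.load("t6.npz")); print("tray",onz(t,[(259.5,214)],.016))
# lid lip pixels in scene: compare old/new images near predicted lip
d=np.array([.9928,-.1197,0]);y=np.array([.1197,.9928,0])
for th in(.85,.9,.95):
    L=np.array([.6729,-.0424,.04])-d*.154*np.cos(th)+np.array([0,0,.154*np.sin(th)]); print(th,proj(f,[L-.08*y,L,L+.08*y]).tolist())
x0,y0,x1,y1=245,200,350,300
D=cv2.absdiff(f["image"],f6["image"])[y0:y1,x0:x1].max(2); print("diff box region",(D>25).sum())
E
```

```text
21.1167 [ 0.4761 -0.0214  0.128 ] [-3.1411  0.5208  3.0491] [ 0.0236  0.4672 -0.3785] [ 0.0952  0.6455 -0.0415] [ 0.4521 -0.0154 -0.5499  2.4422  0.4167  0.2181  0.9934] 5.428717285394669
[ 87  86  83  99  94  95  78  36  38  38  37  38  38  40  40  39  40  40
  39  39  39  40  39  39  39  44  52  38  31 161 166 165 165 165 163 162
 161 143 119 118 119 119 118 124  55  48  43  85 151 203 193 158 159 160
 117]
tray [[0.5451 0.2979 0.016 ]]
0.85 [[254.74762227950413, 241.69148072855927], [283.69574128841003, 223.85085761749207], [311.0958054548172, 206.96429521730516]]
0.9 [[256.0044874760504, 242.2396163529924], [285.09012082399323, 224.27768782416243], [312.61133926163245, 207.28186886812935]]
0.95 [[257.3491961144525, 242.9399779891208], [286.5682765680919, 224.85308459496105], [314.2067836895925, 207.74458137996535]]
diff box region 1184
```

Run:
```python
from h import *
np.set_printoptions(precision=1,suppress=True,linewidth=150)
w8=dict(np.load("w8.npz"));w=dict(np.load("w10.npz"));w9=dict(np.load("w9.npz"))
for n,f in(("w8",w8),("w9",w9),("w10",w)):
    g=cv2.cvtColor(f["image"],cv2.COLOR_RGB2GRAY); d=np.diff(g[180:345,324].astype(int)); print(n,[(180+i,int(v)) for i,v in enumerate(d) if abs(v)>10])
M0=R.from_euler("xyz",[3.141,.523,3.049]).as_matrix(); a=np.array([np.cos(.0925),-np.sin(.0925),0]); up=np.array([0,0,1.])
tc=np.array([.608,-.0338,.006]); T0=np.array([.6005,-.0327,.0153]); c=tc+a*(-.009)+up*.015
for n,f,T,e in(("w8",w8,np.array([.601,-.0331,.0163]),[3.1411,.5245,3.0476]),("w10",w,np.array([.4761,-.0214,.128]),[-3.1411,.5208,3.0491])):
    M=R.from_euler("xyz",e).as_matrix()
    for ph in(0,.05,.1,.15,.2,.3):   # rear droops by ph
        Q=R.from_rotvec(ph*np.cross(up,a)).as_matrix()
        P=[c+Q@(tc+a*l/1000+up*z/1000-c) for l,z in((-45,0),(-45,30),(-37,30),(29,30),(45,30))]
        if n=="w8": print(n,proj(f,P if ph==0 else P,True)[:,1]); break
        print(n,ph,proj(f,[T+M@M0.T@(p-T0) for p in P],True)[:,1])
```

```text
w8 [(180, 16), (181, 11), (204, 15), (216, -28), (217, -53), (218, -45), (219, -14), (256, 29), (257, 57), (258, 52), (259, 18), (294, -19), (295, -20), (314, -26), (315, -40), (316, -21), (326, 22), (327, 21), (341, -18), (342, -25), (343, -13)]
w9 [(197, -14), (198, -37), (199, -56), (200, -30), (264, 48), (265, 65), (266, 25), (290, -17), (291, -14), (309, -12), (310, -34), (311, -31), (320, 27), (321, 24), (337, 14), (338, 46), (339, 48), (341, -41), (342, -72), (343, -52)]
w10 [(186, 11), (197, -14), (198, -23), (199, -17), (264, 46), (265, 61), (266, 23), (290, -12), (291, -14), (310, -31), (311, -31), (320, 34), (321, 47), (322, 19), (324, 14), (325, 19), (326, 19), (328, -13), (332, -27), (333, -18), (341, -34), (342, -46), (343, -29)]
w8 [191.8 247.4 258.5 318.1 327.1]
w10 0 [194.1 250.1 261.1 320.  329. ]
w10 0.05 [195.9 255.1 265.  317.5 325.4]
w10 0.1 [198.  260.1 268.9 314.9 321.7]
w10 0.15 [200.3 265.2 272.8 312.2 318. ]
w10 0.2 [202.9 270.3 276.7 309.4 314.3]
w10 0.3 [208.8 280.4 284.2 303.7 306.6]
```

Call:
{"op": "carry_out", "data": {"plan": [[0.288,[-0.005,0.04,0.003],[0,0,0]],[0.288,[-0.01,0.11,0.005],[0,0,0]],[0.288,[-0.018,0.19,0.009],[0,0,0]],[0.288,[-0.026,0.27,0.013],[0,0,0]],[0.288,[-0.033,0.355,0.017],[0,0,0]]]}}

```text
time: 21.63
tcp_pos: [0.5004, 0.0846, 0.13]
eef_rot: [3.14, 0.524, 3.047]
force: [0.7, 0.5, -0.7]
gripper_width: 0.294
finger_force: 5.4
```

Call:
{"op": "carry_out", "data": {"plan": [[0.288,[-0.007,0.08,0.003],[0,0,0]],[0.288,[-0.014,0.16,0.007],[0,0,0]],[0.288,[-0.021,0.23,0.01],[0,0,0]],[0.288,[-0.028,0.3,0.013],[0,0,0]],[0.288,[-0.033,0.355,0.017],[0,0,0]]]}}

```text
time: 22.05
tcp_pos: [0.5213, 0.1917, 0.1305]
eef_rot: [3.138, 0.524, 3.049]
force: [-0.1, 0.3, -0.8]
gripper_width: 0.289
finger_force: 5.4
```

Call:
{"op": "carry_out", "data": {"plan": [[0.288,[-0.007,0.08,0.003],[-0.025,0,-0.043]],[0.288,[-0.014,0.16,0.007],[-0.055,0,-0.095]],[0.288,[-0.021,0.23,0.01],[-0.09,0,-0.156]],[0.288,[-0.028,0.3,0.013],[-0.125,0,-0.217]],[0.288,[-0.033,0.355,0.017],[-0.159,0,-0.276]]]}}

```text
time: 22.47
tcp_pos: [0.5417, 0.2965, 0.1312]
eef_rot: [3.14, 0.525, -2.727]
force: [-0.5, -0.1, -1.7]
gripper_width: 0.293
finger_force: 5.4
```

Call:
{"op": "carry_out", "data": {"plan": [[0.288,[0,0,0],[0,0,0]],[0.288,[0,0,0],[0,0,0]]]}}

```text
time: 22.63
tcp_pos: [0.542, 0.2933, 0.1304]
eef_rot: [3.14, 0.523, -2.739]
force: [-0.4, -0.1, -0.0]
gripper_width: 0.291
finger_force: 5.5
```

```bash
python3 st.py
python3 - <<'E'
from rig import *
from h import *
np.set_printoptions(precision=4,suppress=True)
w=grab_frame("wrist"); np.savez("w11.npz",**w); s=sense()
g=cv2.cvtColor(w["image"],cv2.COLOR_RGB2GRAY); d=np.diff(g[180:345,324].astype(int)); print([(180+i,int(v)) for i,v in enumerate(d) if abs(v)>10])
hs=cv2.cvtColor(w["image"],cv2.COLOR_RGB2HSV); m=(hs[:,:,1]<45)&(hs[:,:,2]>55)&(hs[:,:,2]<200)
c=np.array([.546,.297,.005]); e=[proj(w,c+[dx,dy,0],True)[0] for dx,dy in((-.05,0),(0,.05),(0,-.05),(.05,0),(0,0),(-.06,.05),(-.06,-.05))]; print(np.array(e))
m=cv2.morphologyEx(m.astype(np.uint8),cv2.MORPH_OPEN,np.ones((3,3)))
n,l,st,cc=cv2.connectedComponentsWithStats(m)
for k in range(1,n):
    if st[k,4]>400:
        ys,xs=np.nonzero(l==k); P=onz(w,np.c_[xs,ys],.005,True); print(st[k],P.min(0)[:2],P.max(0)[:2])
E
```

```text
22.6333 [0.542  0.2933 0.1304] [ 3.1397  0.5225 -2.739 ] [-0.3626 -0.1097 -0.0437] [-0.3246  0.5156 -0.0385] [ 0.1558  0.3363 -0.8514  2.1349  0.9849  0.4198  0.5268] 5.461200177669525
[(191, -14), (192, -14), (198, -14), (199, -14), (263, 18), (264, 60), (265, 72), (266, 25), (290, -19), (291, -19), (309, -11), (310, -43), (311, -44), (312, -11), (320, 25), (321, 45), (322, 46), (323, 22), (341, -37), (342, -58), (343, -36)]
[[351.1951  78.8609]
 [377.1278 148.9734]
 [266.1091 109.9692]
 [302.613  171.5281]
 [324.2897 129.5535]
 [414.1109  93.9983]
 [292.2935  42.4549]]
[  252    40   180   162 16938] [0.4821 0.2506] [0.6153 0.3671]
[  491    80   149   153 10633] [0.3677 0.502 ] [0.5561 0.6727]
[355 242  19  45 459] [0.6732 0.3961] [0.7759 0.4535]
[273 246  17  41 425] [0.7158 0.3161] [0.817  0.3562]
[ 392  259  109   57 3202] [0.6605 0.4813] [0.8208 0.8013]
[ 286  265   62   54 1558] [0.7402 0.3458] [0.9417 0.4542]
[ 516  279   37   84 1046] [0.6713 0.7415] [1.4662 2.3441]
[400 307  47  33 939] [0.8212 0.5618] [0.9775 0.7535]
[210 308  35  32 858] [0.9325 0.2586] [1.1631 0.3335]
[ 100  350   87   50 2449] [ 1.4818 -5.1692] [24.9543  0.2209]
[ 458  350  104   50 2877] [-290.8467 -571.5542] [2741.6226 5262.373 ]
```

Call:
{"op": "carry_out", "data": {"plan": [[0.288,[0,0,0],[0,-0.015,0]],[0.288,[0,0,0],[0,-0.03,0]],[0.288,[0,0,0],[0,-0.045,0]],[0.288,[0,0,0],[0,-0.057,0]],[0.288,[0,0,0],[0,-0.057,0]]]}}

```text
time: 23.1
tcp_pos: [0.5398, 0.2924, 0.1298]
eef_rot: [-3.14, 0.611, -2.734]
force: [-0.1, 0.5, -0.8]
gripper_width: 0.291
finger_force: 5.5
```

```bash
python3 d.py .541 .295 .07; python3 d.py .541 .295 .022
```

```text
23.1 [0.5398 0.2924 0.1298] [-3.1395  0.6112 -2.7335] [-0.0937  0.4562 -0.7832] 5.462075918912888
shift units [0.1087 0.0067 0.1674]
23.1 [0.5398 0.2924 0.1298] [-3.1395  0.6112 -2.7335] [-0.0937  0.4562 -0.7832] 5.462075918912888
shift units [0.2005 0.0069 0.2984]
```

Call:
{"op": "carry_out", "data": {"plan": [[0.288,[0.02,0.001,0.03],[0,0,0]],[0.288,[0.045,0.003,0.07],[0,0,0]],[0.288,[0.07,0.005,0.11],[0,0,0]],[0.288,[0.09,0.006,0.14],[0,0,0]],[0.288,[0.109,0.007,0.167],[0,0,0]]]}}

```text
time: 23.52
tcp_pos: [0.5423, 0.2961, 0.0705]
eef_rot: [-3.141, 0.612, -2.735]
force: [0.6, -0.2, 0.2]
gripper_width: 0.289
finger_force: 5.5
```

Call:
{"op": "carry_out", "data": {"plan": [[0.288,[0.02,0,0.03],[0,0,0]],[0.288,[0.04,0,0.06],[0,0,0]],[0.288,[0.06,0,0.087],[0,0,0]],[0.288,[0.075,0,0.108],[0,0,0]],[0.288,[0.085,0,0.122],[0,0,0]]]}}

```text
time: 23.93
tcp_pos: [0.5424, 0.2959, 0.0255]
eef_rot: [3.141, 0.611, -2.736]
force: [-1.2, -0.2, -0.7]
gripper_width: 0.292
finger_force: 5.5
```

Call:
{"op": "carry_out", "data": {"plan": [[0.288,[0,0,0],[0,0,0]],[0.288,[0,0,0],[0,0,0]]]}}

```text
time: 24.1
tcp_pos: [0.5426, 0.2963, 0.0264]
eef_rot: [3.141, 0.612, -2.735]
force: [0.0, -0.2, -0.2]
gripper_width: 0.289
finger_force: 5.5
```

```bash
python3 d.py .541 .295 .0145;python3 st.py
```

```text
24.1 [0.5426 0.2963 0.0264] [ 3.1414  0.6123 -2.7348] [ 0.0325 -0.2271 -0.2347] 5.46544075012207
shift units [ 0.0283 -0.002   0.0286]
24.1 [0.5426 0.2963 0.0264] [ 3.1414  0.6123 -2.7348] [ 0.0325 -0.2271 -0.2347] [-0.2411  0.6549  0.0072] [-0.0228  0.5381 -0.6704  2.2204  1.9608  0.4186 -0.4028] 5.46544075012207
```

Call:
{"op": "carry_out", "data": {"plan": [[0.288,[0.003,0,0.005],[0,0,0]],[0.288,[0.007,0,0.01],[0,0,0]],[0.288,[0.011,0,0.015],[0,0,0]],[0.288,[0.014,0,0.02],[0,0,0]],[0.288,[0.016,0,0.023],[0,0,0]]]}}

```text
time: 24.52
tcp_pos: [0.5426, 0.2965, 0.018]
eef_rot: [-3.142, 0.613, -2.734]
force: [0.7, 1.2, -0.9]
gripper_width: 0.286
finger_force: 5.5
```

Call:
{"op": "carry_out", "data": {"plan": [[0.288,[0.001,0,0.001],[0,0,0]],[0.288,[0.002,0,0.003],[0,0,0]],[0.288,[0.002,0,0.003],[0,0,0]]]}}

```text
time: 24.77
tcp_pos: [0.5426, 0.2965, 0.0169]
eef_rot: [3.141, 0.613, -2.734]
force: [-0.3, -0.3, -0.3]
gripper_width: 0.287
finger_force: 5.5
```

Call:
{"op": "carry_out", "data": {"plan": [[0.288,[0.001,0,0.001],[0,0,0]],[0.288,[0.002,0,0.003],[0,0,0]],[0.288,[0.002,0,0.003],[0,0,0]]]}}

```text
time: 25.02
tcp_pos: [0.5426, 0.2966, 0.0159]
eef_rot: [3.141, 0.613, -2.734]
force: [-0.1, 0.9, -0.3]
gripper_width: 0.288
finger_force: 5.5
```

```bash
python3 st.py
```

```text
25.0167 [0.5426 0.2966 0.0159] [ 3.1415  0.6127 -2.734 ] [-0.1165  0.9245 -0.2683] [-0.2325  0.6539  0.0121] [-0.0166  0.569  -0.677   2.2194  2.0081  0.44   -0.4358] 5.465531051158905
```

Call:
{"op": "carry_out", "data": {"plan": [[0.288,[0.001,0,0.0015],[0,0,0]],[0.288,[0.001,0,0.0015],[0,0,0]],[0.288,[0.001,0,0.0015],[0,0,0]]]}}

```text
time: 25.27
tcp_pos: [0.5427, 0.2966, 0.0154]
eef_rot: [3.141, 0.613, -2.734]
force: [0.0, 0.2, -1.1]
gripper_width: 0.289
finger_force: 5.5
```

Call:
{"op": "carry_out", "data": {"plan": [[0.288,[0.001,0,0.0015],[0,0,0]],[0.288,[0.001,0,0.0015],[0,0,0]],[0.288,[0.001,0,0.0015],[0,0,0]]]}}

```text
time: 25.52
tcp_pos: [0.5428, 0.2967, 0.0151]
eef_rot: [-3.141, 0.613, -2.734]
force: [-1.0, 0.2, 1.8]
gripper_width: 0.294
finger_force: 5.7
```

Call:
{"op": "carry_out", "data": {"plan": [[0.288,[0.001,0,0.0015],[0,0,0]],[0.288,[0.001,0,0.0015],[0,0,0]],[0.288,[0.001,0,0.0015],[0,0,0]]]}}

```text
time: 25.77
tcp_pos: [0.5429, 0.2968, 0.0149]
eef_rot: [-3.141, 0.614, -2.733]
force: [-3.9, -2.0, 4.5]
gripper_width: 0.288
finger_force: 6.0
```

```bash
python3 st.py
python3 - <<'E'
from rig import *
from h import *
w=grab_frame("wrist"); np.savez("w12.npz",**w)
g=cv2.cvtColor(w["image"],cv2.COLOR_RGB2GRAY); d=np.diff(g[180:345,324].astype(int)); print([(180+i,int(v)) for i,v in enumerate(d) if abs(v)>10])
E
```

```text
25.7667 [0.5429 0.2968 0.0149] [-3.1412  0.6138 -2.7334] [-3.9123 -1.9607  4.454 ] [-0.2824  0.4191 -0.0575] [-0.0157  0.5729 -0.6785  2.2191  2.0149  0.4437 -0.4403] 6.008384004235268
[(198, -23), (199, -33), (200, -14), (264, 42), (265, 69), (266, 44), (267, 17), (290, -15), (291, -18), (292, -12), (310, -34), (311, -42), (312, -27), (319, 18), (320, 60), (321, 68), (322, 26), (327, -41), (328, -25), (340, -16), (341, -16), (342, -20)]
```

The tube is resting on the floor, with about 5 N upward reaction. I'll ease back slightly and open slowly.

Call:
{"op": "carry_out", "data": {"plan": [[0.288,[-0.0005,0,-0.001],[0,0,0]],[0.288,[-0.0005,0,-0.001],[0,0,0]],[0.291,[-0.0005,0,-0.001],[0,0,0]],[0.294,[-0.0005,0,-0.001],[0,0,0]],[0.298,[-0.0005,0,-0.001],[0,0,0]]]}}

```text
time: 26.23
tcp_pos: [0.5427, 0.2965, 0.0144]
eef_rot: [3.141, 0.612, -2.734]
force: [-0.3, -0.3, 0.3]
gripper_width: 0.299
finger_force: 0.0
```

Call:
{"op": "carry_out", "data": {"plan": [[0.305,[0,0,0],[0,0,0]],[0.33,[0,0,0],[0,0,0]],[0.4,[0,0,0],[0,0,0]],[0.5,[0,0,0],[0,0,0]],[0.6,[0,0,0],[0,0,0]]]}}

```text
time: 26.65
tcp_pos: [0.5426, 0.2965, 0.0146]
eef_rot: [3.141, 0.613, -2.734]
force: [-0.8, -0.2, -0.3]
gripper_width: 0.596
finger_force: 0.0
```

Call:
{"op": "carry_out", "data": {"plan": [[0.62,[0,0,0],[0,0,0]],[0.62,[0,0,0],[0,0,0]],[0.62,[0,0,-0.02],[0,0,0]],[0.62,[0,0,-0.05],[0,0,0]],[0.62,[0,0,-0.1],[0,0,0]]]}}

```text
time: 27.07
tcp_pos: [0.5264, 0.2894, 0.0388]
eef_rot: [3.141, 0.611, -2.735]
force: [0.8, -0.5, -0.6]
gripper_width: 0.62
finger_force: 0.0
```

Call:
{"op": "carry_out", "data": {"plan": [[0.62,[0,0,-0.08],[0,0,0]],[0.62,[0,0,-0.16],[0,0,0]],[0.62,[0,0,-0.25],[0,0,0]],[0.62,[0,0,-0.34],[0,0,0]],[0.62,[0,0,-0.4],[0,0,0]]]}}

```text
time: 27.48
tcp_pos: [0.466, 0.2634, 0.1334]
eef_rot: [-3.139, 0.613, -2.732]
force: [0.4, -0.3, -0.1]
gripper_width: 0.619
finger_force: 0.0
```

```bash
python3 st.py
python3 - <<'E'
from rig import *
from h import *
np.set_printoptions(precision=4,suppress=True)
w=grab_frame("wrist"); np.savez("w13.npz",**w); f=grab_frame("scene"); np.savez("s13.npz",**f); t=grab_frame("top"); np.savez("t13.npz",**t)
g=cv2.cvtColor(w["image"],cv2.COLOR_RGB2GRAY)
a=np.array([np.cos(.4075),np.sin(.4075),0]); n=np.array([-a[1],a[0],0]); c=np.array([.549,.2985,.005])
for l,z in((-45,0),(-45,30),(-37,30),(29,30),(45,30)): print("pred",l,z,proj(w,c+a*l/1000+[0,0,z/1000],True)[0])
m=(g<48).astype(np.uint8); k,l,st,cc=cv2.connectedComponentsWithStats(m)
for i in range(1,k):
    if 60<st[i,4]<6000: print(st[i],cc[i])
f0=dict(np.load("scene0.npz")); s6=dict(np.load("s6.npz"))
for nm,(x0,y0,x1,y1) in dict(reel=(368,240,410,285),crimper=(290,288,362,355),spoon=(243,332,280,362),mat=(155,285,240,370)).items():
    D=cv2.absdiff(f["image"],f0["image"])[y0:y1,x0:x1].max(2); print(nm,(D>30).sum(),D.size)
D=cv2.absdiff(f["image"],s6["image"])[200:300,245:350].max(2); print("lid vs after opening",(D>30).sum())
hs=cv2.cvtColor(t["image"],cv2.COLOR_RGB2HSV)
m=((hs[:,:,1]<40)&(hs[:,:,2]>150)).astype(np.uint8); m[:,:440]=0;m[:,490:]=0;m[:172]=0;m[260:]=0
k,l,st,cc=cv2.connectedComponentsWithStats(m); i=1+np.argmax(st[1:,4]); print("steel",st[i],onz(t,[cc[i]],.0145))
cv2.imwrite("pics/w13.png",w["image"][:,:,::-1])
E
```

```text
27.4833 [0.466  0.2634 0.1334] [-3.1395  0.6132 -2.7322] [ 0.3772 -0.3239 -0.1151] [-0.2985  0.5725 -0.04  ] [ 0.0134  0.1058 -0.7101  2.3716  1.1962  0.2381  0.189 ] 0.0
pred -45 0 [321.7784 151.4853]
pred -45 30 [321.7441 176.1664]
pred -37 30 [321.7422 182.5509]
pred 29 30 [321.7308 225.5728]
pred 45 30 [321.7289 233.8795]
[306 155  34  26 760] [323.0974 166.4816]
[309 218  27  16 257] [321.9689 227.716 ]
reel 0 1890
crimper 107 4824
spoon 52 1110
mat 1997 7225
lid vs after opening 1474
steel [453 187  10  21 113] [[ 0.6072 -0.2871  0.0145]]
```

Run:
```python
from h import *
np.set_printoptions(precision=2,suppress=True)
L=lambda n:np.load(n)["image"]
s0,s6,s13,t0,t13=[L(n+".npz") for n in("scene0","s6","s13","top0","t13")]
def tm(A,B,x0,y0,x1,y1,n):
    a=cv2.Canny(A,60,150).astype(np.float32);b=cv2.Canny(B,60,150).astype(np.float32)
    a,b=[cv2.GaussianBlur(i,(3,3),0) for i in(a,b)]
    r=cv2.matchTemplate(b[y0-12:y1+12,x0-12:x1+12],a[y0:y1,x0:x1],cv2.TM_CCOEFF_NORMED); _,v,_,p=cv2.minMaxLoc(r); print(n,np.array(p)-12,round(v,2))
tm(s6,s13,250,200,320,250,"lid scene s6->s13")
tm(t0,t13,420,158,450,176,"spoon top"); tm(t0,t13,360,122,430,148,"crimper top"); tm(t0,t13,312,114,344,148,"reel top")
tm(s0,s13,243,332,280,362,"spoon scene"); tm(s0,s13,290,288,362,355,"crimper scene")
```

```text
lid scene s6->s13 [0 0] 0.76
spoon top [0 0] 0.91
crimper top [0 0] 0.99
reel top [0 0] 0.99
spoon scene [0 0] 0.92
crimper scene [0 0] 0.91
```

The lid hasn't moved since it was opened, the bystanders haven't moved, the blade is flat on the mat and the tube is flat in the tray. Handing in.

```bash
python3 -c "
from rig import *
print(finish_job())"
```

```text
the job is handed in; nothing more can be done
None
```

Job handed in at about 27.5 s: the lid is open on its stay, the blade is flat back on its mat, the tube lies flat mid-tray after a 5.5–6 N grip, and the reel, spoon and crimper are unmoved; the tube passed very close under the lid on the way out with no force spike, and the final lid and tube positions were checked by image measurement only, because my ten picture views were used up.

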